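# Set out jars and scoops for a weighing session

### The arm

A 6-joint arm with a two-finger parallel gripper is mounted at the origin on the work surface. World frame = base frame: x ahead of the robot, y to its left, z up, the work surface at z = 0. Lengths are in m, angles in rad, forces in N, time in s.
With the tool pointing down it reaches from about 0.375 to 0.975 m from the base axis. Payload 3.8 kg.
Tool frame: the origin (TCP) lies at the very end of the fingers, on their centre line; the grasp point (between the pads) lies 19 mm behind it; z points along the fingers, y is the line along which they close (so a half turn about z gives the same grasp; the last joint's range is limited). The gripper opens to 85 mm and grips with 20 to 120 N. Pads are 22 mm wide; open, the fingers measure 114 mm over their backs; the gripper's body (76 mm by 85 mm) begins 54 mm behind the grasp point. The pads swing forward as they close: fully open they stand 13 mm farther back than shut.
Start: joints at [-0.037, 0.264, 1.604, -0, 1.274, -0.037], TCP at [0.675, -0, 0.231] pointing down, gripper open.
Joint ranges: [-2.63, 2.63], [-0.94, 2.18], [0.31, 2.57], [-1.31, 4.45], [0, 2.66], [-2.55, 2.55]. Speed limits (rad/s): [2.57, 2.57, 3.14, 3.14, 3.14, 3.14].

### API

Orientations are given as a rotation vector (axis times angle).
In Python, from workcell import state, get_image, get_calibration, finish_job gives the robot as it stands. The module is installed in compiled form; this text tells all that it offers.
- The arm moves only by the tool jog_arm, never from a script. Its argument "deltas" is one flat list of numbers, 7 for each row, row after row: the shift along the tool's x, y, z in units of 0.3 m (1.0 is 0.3 m), then the turn, a rotation vector about the tool's x, y, z in units of 90 degrees (1.0 is 90 degrees), then the opening, from -1 (shut) to 1 (fully open). In form: [tx, ty, tz, rx, ry, rz, gripper, tx, ty, tz, rx, ry, rz, gripper, ...]. A call has 1 to 12 rows; each row is the pose to reach, as a shift and turn from the pose commanded when the call began, along the tool's axes at that moment; what a row does not reach only later rows make up. A row lasts 1/10 s, in which the tool goes at most 50 mm and 8.59 degrees, less where a joint would pass 70% of its speed; a pose out of reach is approached as far as the arm can. A call with a number of a shift or a turn outside -1 to 1 is refused whole. A call with a gripper value outside its range is refused whole. The fingers move at their own pace and stop on an object; "force" is the grip in N (left out, the last holds). Time passes only in rows, so rows that repeat a pose let the fingers close. It gives the time, the measured TCP pose, the force, the opening and the grip force at its end, in the units of the state.
- state(): the state, without advancing time (a new reading comes with each control period).
- get_image(name): name is "scene" or "side" or "wrist"; returns the picture (480x640x3 uint8, red, green, blue); there is no depth.
- get_calibration(name): a dict with "fx", "fy", "cx", "cy" (pixels), "extrinsics" (4x4, takes a point from camera to world coordinates); the wrist camera has in their place "hand_eye" (4x4, takes a point from camera to tool coordinates, whose origin is the TCP and whose axes are the flange's). Camera axes: x right, y up, looking along -z (the intrinsics and any distortion apply to the point x, -y, -z); pixel columns grow to the right and rows downward; lengths in m; the calibration is good to about 2 mm. A picture is of the moment at which its call begins: read the wrist's pose just before it. get_calibration takes no time and is no camera call.
- finish_job(): hands the job in; it is judged then, once.
The state is a dict: "clock": time; "joint_positions": joint angles; "qvel": joint speeds; "effort": joint torques, N m; "tcp_pos": TCP position; "tool_rot": TCP orientation; "force": force on the tool from outside, world axes, zero at the start; "moment": the same for the moment, N m; "finger_gap": finger opening in m; "finger_force": force on a finger pad.
Only numpy, scipy, OpenCV 4.12 (cv2) and the standard library are available. Lean on these libraries where they do the work, as an engineer would, in place of code of your own. Each camera call takes 0.05 s, during which the arm holds its last target. There are 200 camera calls.

### The job

Get the bench ready for weighing: take every jar out of the spring-flap box, holding the flap open with the hand while reaching in behind it, and stand the jars upright on the floor of the tray. Also pull each scoop that is there out of its cup and lower it handle-first through a free ring of the stand until it hangs straight by its head. Leave the flap shut and everything else on the bench where it is.

Things in the scene. Friction and masses are not known exactly. Their poses are not given: they have to be found in the camera images.
- flap (a joint): clear flap of the box: 0 = shut (then sloping up from its hinge at 25 deg); grows as it swings up and over towards the robot, stop at 2.2. A spring pulls it shut (1.5 to 2.5 N at the lip); it never stays open. Panel 302 wide, 83 from hinge to bend, 3 thick; from the bend a full-width 30 mm lip stands upright when shut: hook behind it (box +x side) and swing it open in an arc about the hinge
- flap_lip (a point): middle of the top edge of the flap's upright lip; moves with the flap. Shut, it is 75 mm behind (box +x) and 65 mm above the hinge line
- flap_hinge (a point): middle of the flap's hinge line, on the front top edge of the box, 46 mm above the table; the line runs along the box's y
- box: fixed white box, 115 deep (x), 306 wide (y), front (-x) faces the robot; origin under its centre. Front wall 46 high (flap hinge on top), end walls rise to 81, a roof 81 high covers the rear 37 mm; the flap closes the 75 mm between. Floor and walls 5 thick. Jars stand on the floor in a row along y, about 45 mm behind the front face, places 82 mm apart (some may be empty)
- jar0_mid (a point): centre of an amber jar with a black lid of the same diameter, 40 diameter x 50 high, 0.13 kg, upright, z along its axis; starts in the box
- jar1_mid (a point): centre of an amber jar with a black lid of the same diameter, 40 diameter x 50 high, 0.13 kg, upright, z along its axis; starts in the box
- jar2_mid (a point): centre of an amber jar with a black lid of the same diameter, 40 diameter x 50 high, 0.13 kg, upright, z along its axis; starts in the box
- tray: loose shallow aluminium tray, 124 (x) x 224 (y) outside, rim 14 high, wall and floor 5 thick, 0.9 kg; origin at the centre of its underside
- scoop0_head (a point): middle of the head of a steel scoop: a U-shaped bowl 28 (x) x 30 (y) x 40 high, open to scoop -x and up, to be gripped by its two flat sides (30 mm apart over all, facing scoop +-y), on a disc 38 diameter, 6 thick. The scoop is 146 long, 0.09 kg, and stands handle down in its cup; z points up along it
- scoop0_neck (a point): underside of that scoop's disc, on its axis, 26 mm below the middle of the head; below it a round handle 12 diameter and 100 long with an end knob 16 diameter
- cup0: fixed grey tube-like cup, bore 22, outside 30, 75 high, floor 6 thick, with a flared foot; origin under its centre. scoop0, if present, stands in it
- scoop1_head (a point): middle of the head of a steel scoop: a U-shaped bowl 28 (x) x 30 (y) x 40 high, open to scoop -x and up, to be gripped by its two flat sides (30 mm apart over all, facing scoop +-y), on a disc 38 diameter, 6 thick. The scoop is 146 long, 0.09 kg, and stands handle down in its cup; z points up along it
- scoop1_neck (a point): underside of that scoop's disc, on its axis, 26 mm below the middle of the head; below it a round handle 12 diameter and 100 long with an end knob 16 diameter
- cup1: fixed grey tube-like cup, bore 22, outside 30, 75 high, floor 6 thick, with a flared foot; origin under its centre. scoop1, if present, stands in it
- ring0 (a point): centre of a fixed ring's upper face, 125 mm above the table; hole 24, outside 36, 8 thick; one of two rings 90 mm apart, held out towards the robot by a low stand (nothing of it is higher than the rings); 115 mm clear below
- ring1 (a point): centre of a fixed ring's upper face, 125 mm above the table; hole 24, outside 36, 8 thick; one of two rings 90 mm apart, held out towards the robot by a low stand (nothing of it is higher than the rings); 115 mm clear below
- stand: the fixed ring stand, base 100 (x) x 170 (y); origin under its centre, rings 30 mm towards its -x and 45 mm to either side
- beaker: glass beaker, 52 diameter, 65 high; loose bystander, leave alone; origin under its centre
- marker: black marker lying flat, 110 x 12 x 12; loose bystander, leave alone; origin under its centre
- dish: small white dish, 70 diameter, 22 high; loose bystander, leave alone; origin under its centre
- tip_box: green box 85 x 120 x 50; loose bystander, leave alone; origin under its centre
- waste_jar: white jar 70 diameter, 130 high; loose bystander, leave alone; origin under its centre
- timer: flat grey timer 55 x 55 x 22; loose bystander, leave alone; origin under its centre
- reagent: glass bottle 48 diameter, 90 high; loose bystander, leave alone; origin under its centre
Things that resemble listed ones, but are neither listed nor needed, are in the scene too. What is shaped like the stand but red or turquoise is not meant. Leave any orange look-alike of the part that bears scoop0_head alone.

How it is judged:
By the outcome, as a careful person would: the job done as asked, in the order asked, and still so for the second after the job is handed in, with the robot touching nothing.
Of jar0, jar1, jar2 only 2 to 3 are there at a start; the rules pass over those that are not, and their reading is None.
Of scoop0, scoop1 only 1 to 2 are there at a start; the rules pass over those that are not, and their reading is None.
At some moment in a run one of tray may be knocked a few centimetres aside while the robot is not near it.
It also fails if it takes over 210 s, if anything falls off the work surface, if the arm or the gripper's body presses on something with over 40 N, if the wrist force passes 120 N, or if a joint passes its speed limit or range.

## Working session

There is one attempt and no reset: what is moved stays moved. The work goes in short steps, Python scripts to look and compute and a tool call to move; the robot and the scene stay as the last step left them, time stands still between calls to the robot, and variables do not carry over. Pictures are saved under pics/ and viewed, at most 14 in all, crops included, and the job is handed in when it is done.

Besides the shell and the picture viewer there is one more tool, called after "Request:" as name(argument=value, ...) on one line, values as JSON. jog_arm: Moves the arm, as the interface text tells. Its arguments: {"type":"object","properties":{"deltas":{"type":"array","items":{"type":"number","minimum":-1,"maximum":1}},"force":{"type":"number"}},"required":["deltas"]}

```bash
mkdir -p pics
cat > h.py <<'E'
import numpy as np, cv2
from workcell import *
from scipy.spatial.transform import Rotation as R
def cam(n,s=None):
    c=get_calibration(n)
    if n=='wrist':
        T=np.eye(4);T[:3,:3]=R.from_rotvec(s['tool_rot']).as_matrix();T[:3,3]=s['tcp_pos'];E=T@np.array(c['hand_eye'])
    else:E=np.array(c['extrinsics'])
    return c,E
def ray(n,px,s=None):
    c,E=cam(n,s);d=np.array([(px[0]-c['cx'])/c['fx'],-(px[1]-c['cy'])/c['fy'],-1]);return E[:3,3],E[:3,:3]@d
def onz(n,px,z,s=None):
    o,d=ray(n,px,s);return o+d*(z-o[2])/d[2]
def proj(n,P,s=None):
    c,E=cam(n,s);q=np.linalg.inv(E)@np.append(P,1);return np.array([c['cx']+c['fx']*q[0]/-q[2],c['cy']+c['fy']*q[1]/q[2]])
def tri(n1,p1,n2,p2,s1=None,s2=None):
    o1,d1=ray(n1,p1,s1);o2,d2=ray(n2,p2,s2)
    A=np.stack([d1,-d2],1);t=np.linalg.lstsq(A,o2-o1,rcond=None)[0]
    a=o1+d1*t[0];b=o2+d2*t[1];return (a+b)/2,np.linalg.norm(a-b)
def snap(n,f):
    s=state();i=get_image(n);cv2.imwrite('pics/'+f+'.png',i[:,:,::-1]);return i,s
np.set_printoptions(precision=4,suppress=True)
E
python3 - <<'E'
from h import *
for n in('scene','side','wrist'):
    snap(n,n+'0');c=get_calibration(n);print({k:np.array(v).round(4).tolist() if not isinstance(v,str) else v for k,v in c.items()})
print(state())
E
```

```text
{'fx': 562.509, 'fy': 562.509, 'cx': 314.4909, 'cy': 232.5414, 'extrinsics': [[0.1343, -0.6126, 0.7789, 1.8265], [0.9909, 0.0878, -0.1018, -0.1068], [-0.006, 0.7855, 0.6189, 1.1458], [0.0, 0.0, 0.0, 1.0]]}
{'fx': 495.8934, 'fy': 495.8934, 'cx': 317.5481, 'cy': 241.8275, 'extrinsics': [[-0.9865, 0.1324, -0.0964, 0.4438], [-0.1637, -0.7775, 0.6073, 0.7659], [0.0054, 0.6149, 0.7886, 1.0159], [0.0, 0.0, 0.0, 1.0]]}
{'fx': 340.2247, 'fy': 340.2247, 'cx': 317.8195, 'cy': 240.06, 'hand_eye': [[0.0001, 0.9592, 0.2827, 0.0728], [1.0, 0.0002, -0.001, 0.0023], [-0.001, 0.2827, -0.9592, -0.1425], [0.0, 0.0, 0.0, 1.0]]}
{'clock': 0.15, 'joint_positions': array([-0.0369,  0.2646,  1.6051, -0.    ,  1.2737, -0.0369]), 'qvel': array([ 0.0007, -0.0029, -0.004 , -0.0007, -0.0019,  0.0003]), 'effort': array([ -0.0004, -51.5906, -36.7959,  -0.0002,   0.0081,   0.    ]), 'tcp_pos': array([0.6744, 0.    , 0.2302]), 'tool_rot': array([-2.2205, -2.2206,  0.002 ]), 'force': array([ 0.5316, -0.6593,  0.1024]), 'moment': array([ 0.0398,  0.0668, -0.0165]), 'finger_force': 0.0, 'finger_gap': 0.08543902347923425}
```

View pics/scene0.png

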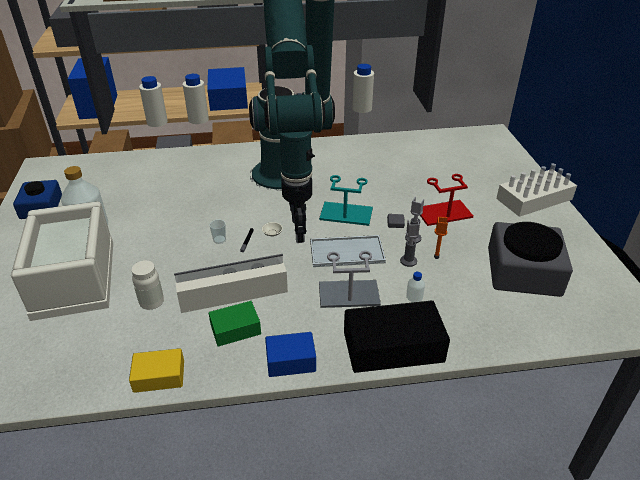

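View pics/side0.png

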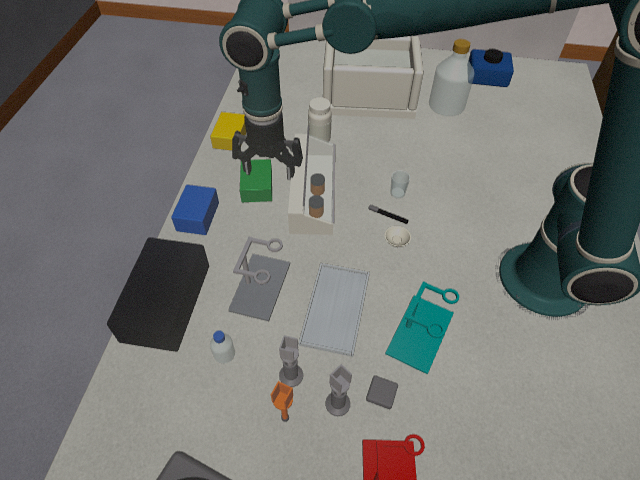

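The side view shows the white box at (313,185) with jars at (317,183) and (316,206). The grey stand is at (260,275), with ring tops near (275,245) and (262,277), and the tray is at (335,308). Two grey scoops stand in cups at (289,350) and (340,380). The orange look-alike is at (282,395), and the red and turquoise stands are decoys. I'll enlarge these areas.

Run:
```python
from h import *
a=cv2.imread('pics/side0.png');b=cv2.imread('pics/scene0.png')
A=cv2.resize(a[125:245,220:350],None,fx=3,fy=2.5,interpolation=2)  #390x300
B=cv2.resize(a[325:425,255:405],None,fx=2.7,fy=3,interpolation=2) #405x300
C=cv2.resize(b[185:315,165:465],None,fx=2.65,fy=2.3,interpolation=2)
o=np.zeros((600,800,3),np.uint8);o[:300,:390]=A;o[:300,393:393+B.shape[1]]=B[:,:405];o[300:300+C.shape[0],:C.shape[1]]=C
cv2.imwrite('pics/c1.png',o)
for n,p,z in [('side',(317,198),.055),('side',(317,176),.055),('side',(289,342),.12),('side',(340,372),.12),('side',(291,379),0),('side',(338,408),0),('side',(275,244),.125),('side',(262,277),.125),('scene',(364,257),.125),('scene',(334,257),.125)]:print(n,p,onz(n,p,z))
for n,ps,z in[('scene',[(310,239),(380,237),(385,262),(315,265)],.014),('side',[(322,264),(369,268),(353,353),(301,345)],.014),('scene',[(176,264),(283,256)],.081),('scene',[(182,308),(287,291)],0),('side',[(309,136),(335,137),(334,233),(290,231)],.081)]:print(n,[onz(n,p,z)[:2].round(3).tolist() for p in ps])
```

```text
side (317, 198) [ 0.5867 -0.1185  0.055 ]
side (317, 176) [ 0.6002 -0.1995  0.055 ]
side (289, 342) [0.5679 0.3334 0.12  ]
side (340, 372) [0.4598 0.3786 0.12  ]
side (291, 379) [0.5631 0.3597 0.    ]
side (338, 408) [0.4554 0.4048 0.    ]
side (275, 244) [0.6468 0.1022 0.125 ]
side (262, 277) [0.6551 0.1949 0.125 ]
scene (364, 257) [0.67   0.1824 0.125 ]
scene (334, 257) [0.6582 0.1    0.125 ]
scene [[0.433, 0.061], [0.455, 0.285], [0.576, 0.272], [0.56, 0.06]]
side [[0.544, 0.061], [0.428, 0.054], [0.44, 0.285], [0.555, 0.285]]
scene [[0.574, -0.344], [0.583, -0.037]]
scene [[0.672, -0.334], [0.645, -0.034]]
side [[0.645, -0.33], [0.571, -0.338], [0.523, 0.012], [0.63, 0.024]]
```

View pics/c1.png

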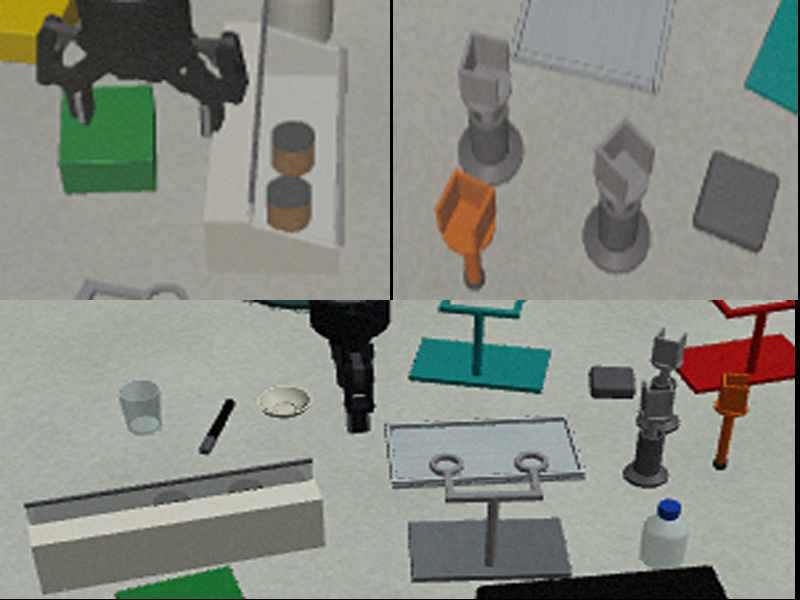

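View pics/wrist0.png

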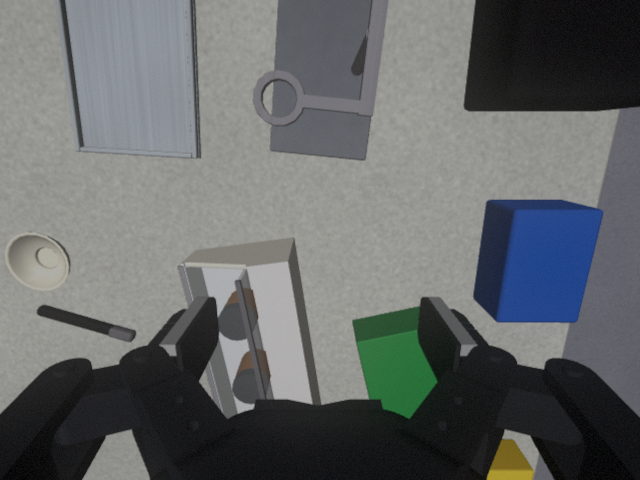

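The crops and wrist view show two jars, side (317,183) and (316,206), in the places nearest +y. There may be a third place at the far end. Scene and side agree that the grey stand's rings are near (0.65, 0.10) and (0.66, 0.19). The two grey scoops, side (289,350) and (340,380), fit the description; the orange one at (282,395) does not and stays. Next I move the wrist camera over the box.

```bash
cat > m.py <<'E'
# bookkeeping of commanded pose; plan rows from targets
import json,os
from h import *
F='cmd.json'
def load():
    if os.path.exists(F): d=json.load(open(F));return np.array(d['p']),R.from_matrix(d['R'])
    return np.array([.675,0,.231]),R.from_matrix(np.array([[0,1,0],[1,0,0],[0,0,-1.]]))
def tool(yaw,tilt=0):  # tool x at world yaw (deg), fingers tilted toward tool +x by tilt deg
    c,s=np.cos(np.radians(yaw)),np.sin(np.radians(yaw))
    return R.from_matrix(np.array([[c,s,0],[s,-c,0],[0,0,-1.]]))*R.from_euler('y',tilt,degrees=True)
def plan(targets,save=True):
    """one call: targets=[(pos,Rot)], all relative to pose at call start; returns rounded rows"""
    p,r=load();out=[]
    for P,Q in targets:
        t=(r.inv().apply(np.array(P)-p)/.3).round(3);w=((r.inv()*Q).as_rotvec()/(np.pi/2)).round(3)
        n=max(np.linalg.norm(t)*.3/.05,np.degrees(np.linalg.norm(w)*np.pi/2)/8.59)
        print(t.tolist(),w.tolist(),'rows from start %.1f'%n);out.append((t,w))
    if save:
        t,w=out[-1];q=r*R.from_rotvec(w*np.pi/2);json.dump({'p':(p+r.apply(t*.3)).tolist(),'R':q.as_matrix().tolist()},open(F,'w'))
E
python3 - <<'E'
from m import *
plan([([.64,-.19,.33],tool(0))])
E
```

```text
[-0.633, -0.117, -0.33] [0.0, 0.0, 1.0] rows from start 10.5
```

Request:
jog_arm(deltas=[-0.633,-0.117,-0.33,0,0,1,-1,-0.633,-0.117,-0.33,0,0,1,-1,-0.633,-0.117,-0.33,0,0,1,-1,-0.633,-0.117,-0.33,0,0,1,-1,-0.633,-0.117,-0.33,0,0,1,-1,-0.633,-0.117,-0.33,0,0,1,-1,-0.633,-0.117,-0.33,0,0,1,-1,-0.633,-0.117,-0.33,0,0,1,-1,-0.633,-0.117,-0.33,0,0,1,-1,-0.633,-0.117,-0.33,0,0,1,-1,-0.633,-0.117,-0.33,0,0,1,-1,-0.633,-0.117,-0.33,0,0,1,-1], force=40)

```text
clock: 1.35
tcp_pos: [0.6397, -0.1898, 0.3298]
tool_rot: [-3.141, 0.0, 0.001]
force: [0.9, 0.1, 0.1]
finger_gap: 0.0001
finger_force: 0.0
```

Request:
jog_arm(deltas=[0,0,0,0,0,0,-1,0,0,0,0,0,0,-1,0,0,0,0,0,0,-1])

```text
clock: 1.65
tcp_pos: [0.6399, -0.1899, 0.3302]
tool_rot: [-3.142, -0.001, 0.0]
force: [-0.3, 0.2, -0.9]
finger_gap: 0.0002
finger_force: 0.0
```

Run:
```python
from h import *
i,s=snap('wrist','w1');print(s['tcp_pos'],s['tool_rot'],s['clock'],s['finger_gap'])
```

```text
[ 0.6399 -0.1899  0.3302] [-3.1416 -0.0012  0.0002] 1.65 0.00022830398409985752
```

View pics/w1.png

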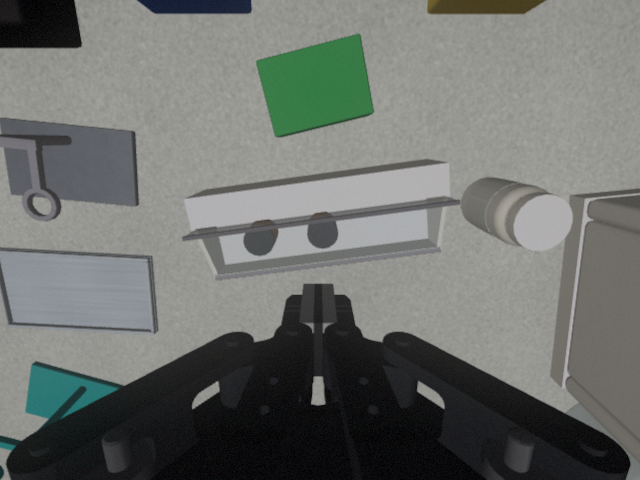

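The wrist view shows two jar lids at (261,238) and (322,230), and the third place near (385,222) is empty. The lip runs from (183,238) to (459,202), the hinge line from (217,277) to (441,249), and the waste jar stands at (520,215) off the box's -y end.

Run:
```python
from h import *
s=state()
f=lambda p,z:onz('wrist',p,z,s)[:2]
L=[f((184,237),.111),f((459,202),.111)];H=[f((217,277),.046),f((441,249),.046)];J=[f((261,238),.055),f((322,230),.055)]
Rr=[f((186,198),.081),f((448,163),.081)]
for n,a in(('lip',L),('hinge',H),('jar',J),('rear',Rr)):
    d=a[0]-a[1];print(n,*a,'mid',(a[0]+a[1])/2,'len',np.linalg.norm(d),'yaw',np.degrees(np.arctan2(-d[0],d[1])))
# scene + side cross-check of jars/lip
print(onz('scene',(176,264),.111),onz('scene',(283,256),.111))
print('tray',[f(p,.014) for p in((152,256),(156,331))],'ringR',f((41,204),.125))
print('waste top',f((542,221),.13))
```

```text
lip [ 0.6114 -0.0413] [ 0.6506 -0.3406] mid [ 0.631  -0.1909] len 0.30180609047714363 yaw 7.4580281062132645
hinge [ 0.5369 -0.0532] [ 0.5767 -0.3515] mid [ 0.5568 -0.2023] len 0.3009321580191155 yaw 7.602001467933835
jar [ 0.5942 -0.1166] [ 0.6048 -0.1945] mid [ 0.5995 -0.1555] len 0.07855900814619626 yaw 7.748284027739267
rear [ 0.6498 -0.0365] [ 0.6896 -0.3356] mid [ 0.6697 -0.1861] len 0.30166466036153455 yaw 7.57810088037454
[ 0.6096 -0.337   0.111 ] [ 0.6176 -0.039   0.111 ]
tray [array([0.5558, 0.0469]), array([0.4351, 0.0572])] ringR [0.6507 0.0966]
waste top [ 0.6341 -0.4207]
```

```bash
cat > sim.py <<'E'
import numpy as np,sys
# box frame mm, hinge origin; hand as sampled boundary points; flap as panel+lip segments (thickness 3 via margin)
def hand(u,w,a,bh,wf):
    d=np.array([np.sin(a),-np.cos(a)]);n=np.array([np.cos(a),np.sin(a)]);t=np.array([u,w])
    poly=[(0,-wf),(0,wf),(-73,wf),(-73,bh),(-170,bh),(-170,-bh),(-73,-bh),(-73,-wf)]
    return np.array([t+d*s+n*o for s,o in poly])
def segx(p,q,a,b):
    c=lambda o,x,y:(x[0]-o[0])*(y[1]-o[1])-(x[1]-o[1])*(y[0]-o[0])
    return c(p,q,a)*c(p,q,b)<0 and c(a,b,p)*c(a,b,q)<0
def hit(P,th):
    b=83*np.array([np.cos(th),np.sin(th)]);l=b+30*np.array([np.cos(th+1.134),np.sin(th+1.134)])
    h=np.zeros(2)+b*.02
    return any(segx(P[i],P[(i+1)%len(P)],x,y) for i in range(len(P)) for x,y in((h,b),(b,l)))
def walls(P):
    segs=[((0,-2),(0,-41)),((78,35),(115,35)),((78,30),(78,35)),((0,-41),(115,-41))]
    return any(segx(P[i],P[(i+1)%len(P)],np.array(x),np.array(y)) for i in range(len(P)) for x,y in segs)
def run(keys,bh,wf):
    th=np.radians(25);D=np.radians(.25);res=[]
    for (k0,k1) in zip(keys,keys[1:]):
        for f in np.linspace(0,1,60):
            u,w,a=np.array(k0)*(1-f)+np.array(k1)*f;P=hand(u,w,np.radians(a),bh,wf)
            if walls(P):return res,('WALL',u,w,a)
            while hit(P,th):
                th+=D
                if th>np.radians(151):return res,('JAM',u,w,a)
            while th-D>=np.radians(25) and not hit(P,th-D):th-=D
        res.append(round(np.degrees(th)))
    return res,'ok'
if __name__=='__main__':
    for fin in(20,25,30):
        s,c=np.sin(np.radians(fin)),np.cos(np.radians(fin))
        G=(46+19*s,-6-19*c,fin)
        for ux in(-10,-25,-40):
          for wz in (50,70):
            K=[(92,70,0),(92,44,0),(40,44,0),(10,wz,0),(ux+20,wz,fin),(ux,wz,fin+10),(ux+15,30,fin+10),(20,10,fin+5),G]
            for bh,wf in((38,11),(43,15)):print(fin,ux,wz,bh,run(K,bh,wf))
E
python3 sim.py
```

```text
20 -10 50 38 ([25, 70, 91, 99, 116, 116, 127, 108], 'ok')
20 -10 50 43 ([25, 72, 96, 102, 119, 118, 131, 113], 'ok')
20 -10 70 38 ([25, 70, 91, 94, 109, 116, 127, 108], 'ok')
20 -10 70 43 ([25, 72, 94, 97, 112, 118, 131, 113], 'ok')
20 -25 50 38 ([25, 70, 91, 109, 128, 129, 127, 108], 'ok')
20 -25 50 43 ([25, 72, 96, 113, 132, 136, 131, 113], 'ok')
20 -25 70 38 ([25, 70, 91, 104, 118, 129, 127, 108], 'ok')
20 -25 70 43 ([25, 72, 94, 107, 121, 136, 131, 113], 'ok')
20 -40 50 38 ([25, 70, 91, 123, 138, 145, 127, 108], 'ok')
20 -40 50 43 ([25, 72, 96, 127, 142, 150, 131, 113], 'ok')
20 -40 70 38 ([25, 70, 91, 115, 128, 145, 127, 108], 'ok')
20 -40 70 43 ([25, 72, 94, 118, 130, 150, 131, 113], 'ok')
25 -10 50 38 ([25, 70, 91, 102, 118, 121, 132, 114], 'ok')
25 -10 50 43 ([25, 72, 96, 104, 121, 124, 136, 123], 'ok')
25 -10 70 38 ([25, 70, 91, 96, 110, 121, 132, 114], 'ok')
25 -10 70 43 ([25, 72, 94, 98, 113, 124, 136, 123], 'ok')
25 -25 50 38 ([25, 70, 91, 111, 128, 129, 132, 114], 'ok')
25 -25 50 43 ([25, 72, 96, 114, 132, 136, 136, 123], 'ok')
25 -25 70 38 ([25, 70, 91, 105, 119, 129, 1
[... 403 characters left out ...]
23, 130, 142, 133], 'ok')
30 -10 70 38 ([25, 70, 91, 97, 112, 127, 138, 123], 'ok')
30 -10 70 43 ([25, 72, 94, 100, 114, 130, 142, 133], 'ok')
30 -25 50 38 ([25, 70, 91, 113, 129, 130, 138, 123], 'ok')
30 -25 50 43 ([25, 72, 96, 116, 132, 137, 142, 133], 'ok')
30 -25 70 38 ([25, 70, 91, 106, 120, 130, 138, 123], 'ok')
30 -25 70 43 ([25, 72, 94, 109, 122, 137, 142, 133], 'ok')
30 -40 50 38 ([25, 70, 91, 124, 138, 146, 138, 123], 'ok')
30 -40 50 43 ([25, 72, 96, 128, 142], ('JAM', np.float64(-25.0), np.float64(30.0), np.float64(40.0)))
30 -40 70 38 ([25, 70, 91, 115, 128, 146, 138, 123], 'ok')
30 -40 70 43 ([25, 72, 94, 118, 130], ('JAM', np.float64(-25.0), np.float64(30.0), np.float64(40.0)))
```

```bash
cat >> m.py <<'E'
YAW=7.6;HG=np.array([.5568,-.2023,.046])
ex=np.array([np.cos(np.radians(YAW)),np.sin(np.radians(YAW)),0]);ey=np.array([-ex[1],ex[0],0])
def bx(u,w,a,v): return (HG+(u*ex+v*ey+np.array([0,0,w]))/1000, tool(YAW,a))
E
python3 - <<'E'
from m import *
v=82
print('A');plan([bx(94,110,0,v),bx(94,43,0,v)])
print('B');plan([bx(70,43,0,v),bx(40,44,0,v),bx(25,46,0,v),bx(10,50,0,v)])
print('C');plan([bx(3,50,8,v),bx(-5,50,20,v),bx(-15,50,25,v),bx(-25,50,30,v)])
E
```

```text
A
[-0.003, -0.271, 0.58] [0.0, 0.0, -0.084] rows from start 3.8
[-0.003, -0.271, 0.803] [0.0, 0.0, -0.084] rows from start 5.1
B
[-0.08, 0.0, 0.0] [0.0, 0.0, -0.0] rows from start 0.5
[-0.18, 0.0, -0.003] [0.0, 0.0, -0.0] rows from start 1.1
[-0.23, 0.0, -0.01] [0.0, 0.0, -0.0] rows from start 1.4
[-0.28, 0.0, -0.023] [0.0, 0.0, -0.0] rows from start 1.7
C
[-0.023, 0.0, -0.0] [0.0, 0.089, -0.0] rows from start 0.9
[-0.05, 0.0, -0.0] [0.0, 0.222, -0.0] rows from start 2.3
[-0.083, 0.0, -0.0] [0.0, 0.278, -0.0] rows from start 2.9
[-0.116, 0.0, -0.0] [0.0, 0.333, -0.0] rows from start 3.5
```

Request:
jog_arm(deltas=[-0.003,-0.271,0.3,0,0,-0.084,0.46,-0.003,-0.271,0.58,0,0,-0.084,0.46,-0.003,-0.271,0.58,0,0,-0.084,0.46,-0.003,-0.271,0.58,0,0,-0.084,0.46,-0.003,-0.271,0.58,0,0,-0.084,0.46,-0.003,-0.271,0.65,0,0,-0.084,0.46,-0.003,-0.271,0.72,0,0,-0.084,0.46,-0.003,-0.271,0.77,0,0,-0.084,0.46,-0.003,-0.271,0.803,0,0,-0.084,0.46,-0.003,-0.271,0.803,0,0,-0.084,0.46])

```text
clock: 2.7
tcp_pos: [0.6386, -0.109, 0.0888]
tool_rot: [-3.135, -0.207, 0.002]
force: [-0.6, -0.2, -0.6]
finger_gap: 0.0622
finger_force: 0.0
```

Request:
jog_arm(deltas=[-0.04,0,0,0,0,0,0.46,-0.08,0,0,0,0,0,0.46,-0.13,0,0,0,0,0,0.46,-0.18,0,-0.003,0,0,0,0.46,-0.23,0,-0.01,0,0,0,0.46,-0.28,0,-0.023,0,0,0,0.46,-0.28,0,-0.023,0,0,0,0.46])

```text
clock: 3.4
tcp_pos: [0.583, -0.1209, 0.1228]
tool_rot: [3.124, 0.202, 0.097]
force: [21.2, 15.8, 59.2]
finger_gap: 0.0622
finger_force: 27.0
```

Request:
jog_arm(deltas=[-0.023,0,0,0,0.089,0,0.46,-0.04,0,0,0,0.15,0,0.46,-0.05,0,0,0,0.222,0,0.46,-0.083,0,0,0,0.278,0,0.46,-0.116,0,0,0,0.333,0,0.46,-0.116,0,0,0,0.333,0,0.46])

```text
clock: 4.0
tcp_pos: [0.5428, -0.1338, 0.1268]
tool_rot: [-2.994, -0.188, -0.889]
force: [-14.5, 7.3, 82.2]
finger_gap: 0.0624
finger_force: 38.2
```

Run:
```python
from m import *
s=state();print(s['tcp_pos'],s['force'],s['finger_gap'],load()[0])
a,_=snap('side','s2');b,_=snap('scene','t2');w,_=snap('wrist','w2')
o=np.zeros((600,800,3),np.uint8)
o[:300,:390]=cv2.resize(a[125:245,220:350],(390,300));o[300:,:400]=cv2.resize(b[185:315,165:345],(400,300));o[:300,400:]=cv2.resize(w,(400,300))
cv2.imwrite('pics/c2.png',o[:,:,::-1])
```

```text
[ 0.5428 -0.1338  0.1268] [-14.4698   7.2567  82.2124] 0.06238249473289549 [ 0.5212 -0.1242  0.096 ]
```

View pics/c2.png

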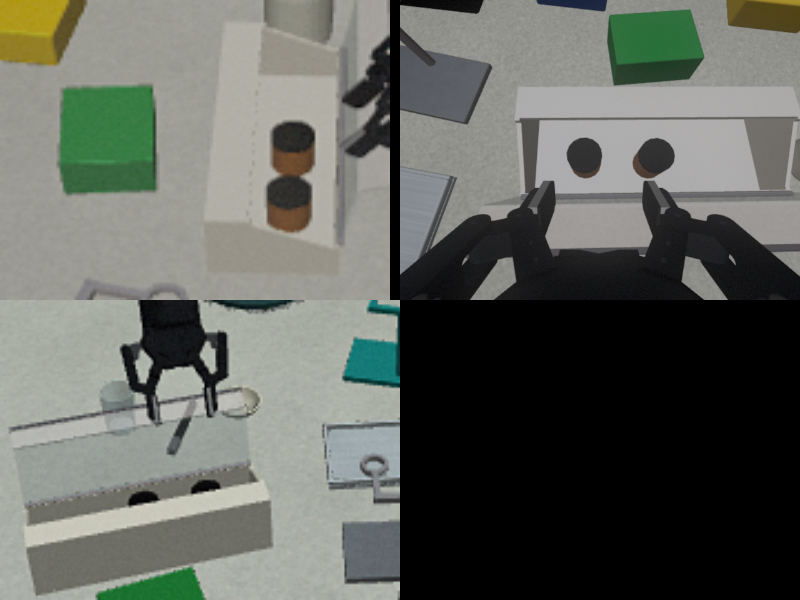

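The combined view shows the flap swung open but the fingertips riding on its bend edge, pushed up 30 mm at 82 N. They rubbed on the lip and never got under the bend. I'll back off upward and re-hook with shut fingers just above the roof.

Run:
```python
from m import *
v=82
print('A');plan([bx(-20,80,30,v),bx(-20,130,30,v)])
print('B');plan([bx(40,130,0,v),bx(92,110,0,v)])
print('C');plan([bx(92,60,0,v),bx(92,40,0,v),bx(92,34,0,v)])
```

```text
A
[0.064, 0.0, -0.078] [0.0, 0.0, -0.0] rows from start 0.6
[0.147, 0.0, -0.223] [0.0, 0.0, -0.0] rows from start 1.6
B
[0.174, 0.0, 0.1] [0.0, -0.333, -0.0] rows from start 3.5
[0.291, 0.0, 0.244] [0.0, -0.333, -0.0] rows from start 3.5
C
[-0.0, 0.0, 0.167] [0.0, -0.0, -0.0] rows from start 1.0
[-0.0, 0.0, 0.234] [0.0, -0.0, -0.0] rows from start 1.4
[-0.0, 0.0, 0.254] [0.0, -0.0, -0.0] rows from start 1.5
```

Request:
jog_arm(deltas=[0.03,0,-0.04,0,0,0,0.46,0.064,0,-0.078,0,0,0,0.46,0.09,0,-0.13,0,0,0,-1,0.12,0,-0.18,0,0,0,-1,0.147,0,-0.223,0,0,0,-1,0.147,0,-0.223,0,0,0,-1])

```text
clock: 4.75
tcp_pos: [0.5277, -0.1247, 0.1809]
tool_rot: [-2.997, -0.2, -0.813]
force: [0.3, -0.1, 0.9]
finger_gap: 0.004
finger_force: 0.0
```

Request:
jog_arm(deltas=[0.174,0,0.1,0,-0.333,0,-1,0.174,0,0.1,0,-0.333,0,-1,0.174,0,0.1,0,-0.333,0,-1,0.174,0,0.1,0,-0.333,0,-1,0.291,0,0.244,0,-0.333,0,-1,0.291,0,0.244,0,-0.333,0,-1,0.291,0,0.244,0,-0.333,0,-1])

```text
clock: 5.45
tcp_pos: [0.6366, -0.1083, 0.1539]
tool_rot: [-3.133, -0.209, 0.006]
force: [0.4, 0.5, -0.4]
finger_gap: -0.0
finger_force: 0.0
```

Request:
jog_arm(deltas=[0,0,0.1,0,0,0,-1,0,0,0.167,0,0,0,-1,0,0,0.21,0,0,0,-1,0,0,0.234,0,0,0,-1,0,0,0.254,0,0,0,-1,0,0,0.254,0,0,0,-1,0,0,0.254,0,0,0,-1])

```text
clock: 6.15
tcp_pos: [0.6379, -0.1091, 0.0815]
tool_rot: [3.134, 0.207, 0.003]
force: [-1.0, 0.3, -0.3]
finger_gap: -0.0
finger_force: 0.0
```

Run:
```python
from m import *
s=state();p=s['tcp_pos']-HG;print(s['tcp_pos'],s['force'],s['finger_gap'],'u,v,w',p@ex,p@ey,p[2])
a,_=snap('side','s3');b,_=snap('scene','t3');w,_=snap('wrist','w3')
o=np.zeros((600,800,3),np.uint8)
o[:300,:390]=cv2.resize(a[125:245,220:350],(390,300));o[300:,:400]=cv2.resize(b[185:315,165:345],(400,300));o[:300,400:]=cv2.resize(w,(400,300))
cv2.imwrite('pics/c3.png',o[:,:,::-1])
```

```text
[ 0.6379 -0.1091  0.0815] [-1.0013  0.2819 -0.3111] -3.108285618311815e-05 u,v,w 0.09269237627174454 0.08162127107683344 0.03551827792191514
```

View pics/c3.png

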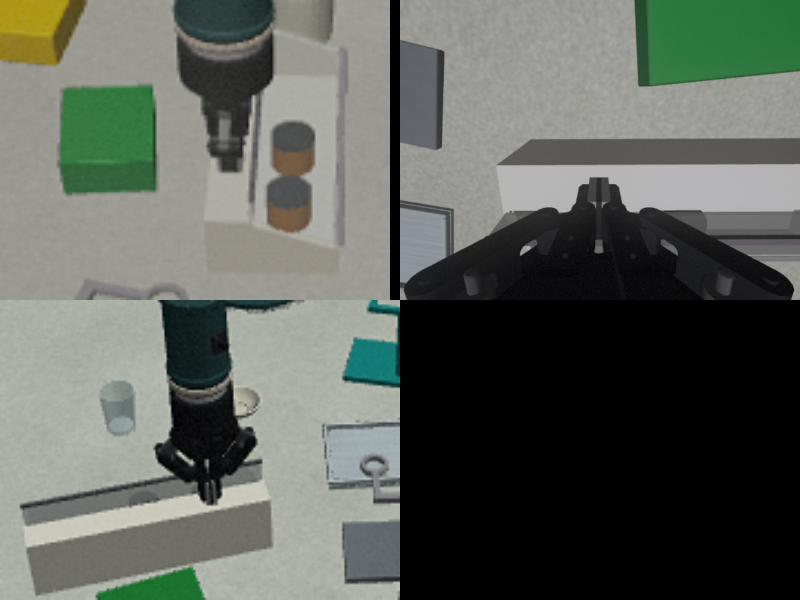

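The flap is shut again and the fingertips sit right behind the lip, almost on the roof. Now a low pull.

Run:
```python
from m import *
v=82
plan([bx(84,34,0,v),bx(76,35,0,v),bx(66,36,0,v)])
```

```text
[-0.027, 0.0, -0.0] [0.0, -0.0, -0.0] rows from start 0.2
[-0.053, 0.0, -0.003] [0.0, -0.0, -0.0] rows from start 0.3
[-0.087, 0.0, -0.007] [0.0, -0.0, -0.0] rows from start 0.5
```

Request:
jog_arm(deltas=[-0.013,0,0,0,0,0,-1,-0.027,0,0,0,0,0,-1,-0.04,0,-0.002,0,0,0,-1,-0.053,0,-0.003,0,0,0,-1,-0.07,0,-0.005,0,0,0,-1,-0.087,0,-0.007,0,0,0,-1,-0.087,0,-0.007,0,0,0,-1])

```text
clock: 7.0
tcp_pos: [0.6234, -0.1111, 0.0904]
tool_rot: [3.133, 0.204, 0.042]
force: [18.8, 8.0, 10.6]
finger_gap: 0.0003
finger_force: 10.2
```

The contact keeps jamming on friction at small flap angles. I'll go up along the bend's arc so nothing slides. Past vertical the fingertips, tilted back, hold the panel from inside while the hand slips in. First a check of that path.

```bash
cat > p2.py <<'E'
from sim import *
def arc(th,below,a,hw=11):
    t=np.radians(th);u=83*np.cos(t);w=83*np.sin(t)-below
    # finger front plane through bend, tip `below` beneath; tilt a<0 leans body to +u
    A=np.radians(a);return (u+hw*np.cos(A)+below*np.tan(A)+hw*0, w+hw*np.sin(A)*1.0,a)
K=[(88,36,0)]+[arc(*x) for x in((30,4,0),(45,8,-5),(60,12,-10),(75,14,-15),(90,15,-20),(105,16,-25),(116,16,-25))]
K+=[(-6,50,-25),(4,25,-25),(12,5,-22),(17,-5,-8),(22,-12,0),(34,-20,4),(46+19*np.sin(.1),-6-19*np.cos(.1),6)]
if __name__=='__main__':
    for bh,wf in((38,11),(43,11),(43,15)):print(run(K,bh,wf))
    print(np.round(K,0).tolist())
E
python3 p2.py
```

```text
([30, 45, 60, 75, 95, 114, 127, 106, 101, 82, 98, 105, 100, 91], 'ok')
([30, 45, 60, 75, 95, 114, 127, 106, 101, 83, 102, 109, 106, 95], 'ok')
([35, 49, 63, 78, 98, 116, 128, 109, 107, 100, 102, 109, 106, 95], 'ok')
[[88.0, 36.0, 0.0], [83.0, 37.0, 0.0], [69.0, 50.0, -5.0], [50.0, 58.0, -10.0], [28.0, 63.0, -15.0], [5.0, 64.0, -20.0], [-19.0, 60.0, -25.0], [-34.0, 54.0, -25.0], [-6.0, 50.0, -25.0], [4.0, 25.0, -25.0], [12.0, 5.0, -22.0], [17.0, -5.0, -8.0], [22.0, -12.0, 0.0], [34.0, -20.0, 4.0], [48.0, -25.0, 6.0]]
```

Run:
```python
from m import *
v=82
print('A');plan([bx(84,36,0,v)])
print('B');plan([bx(77,43,-3,v),bx(69,50,-5,v),bx(60,54,-8,v),bx(50,58,-10,v)])
```

```text
A
[0.06, 0.0, 0.0] [0.0, -0.0, -0.0] rows from start 0.4
B
[-0.023, 0.0, -0.023] [-0.0, -0.033, -0.0] rows from start 0.3
[-0.05, 0.0, -0.046] [-0.0, -0.056, -0.0] rows from start 0.6
[-0.08, 0.0, -0.06] [-0.0, -0.089, -0.0] rows from start 0.9
[-0.113, 0.0, -0.073] [-0.0, -0.111, -0.0] rows from start 1.2
```

Request:
jog_arm(deltas=[0.03,0,0,0,0,0,-1,0.06,0,0,0,0,0,-1,0.06,0,0,0,0,0,-1])

```text
clock: 7.3
tcp_pos: [0.6291, -0.1097, 0.0818]
tool_rot: [-3.135, -0.208, 0.002]
force: [6.5, 0.8, 3.8]
finger_gap: -0.0003
finger_force: 4.1
```

Request:
jog_arm(deltas=[-0.012,0,-0.012,0,-0.017,0,-1,-0.023,0,-0.023,0,-0.033,0,-1,-0.037,0,-0.035,0,-0.045,0,-1,-0.05,0,-0.047,0,-0.056,0,-1,-0.065,0,-0.053,0,-0.07,0,-1,-0.08,0,-0.06,0,-0.089,0,-1,-0.097,0,-0.067,0,-0.1,0,-1,-0.113,0,-0.073,0,-0.111,0,-1,-0.113,0,-0.073,0,-0.111,0,-1])

```text
clock: 8.2
tcp_pos: [0.6033, -0.1134, 0.1097]
tool_rot: [3.113, 0.205, -0.245]
force: [13.3, 6.5, 14.9]
finger_gap: 0.0001
finger_force: 9.4
```

Run:
```python
from m import *
s=state();p=s['tcp_pos']-HG;print(s['force'],'u,v,w',p@ex,p@ey,p[2])
```

```text
[13.2819  6.4503 14.8557] u,v,w 0.05785432508234273 0.08191968818617792 0.06365881303302069
```

Run:
```python
from m import *
v=82
plan([bx(56,66,-10,v),bx(68,66,-10,v),bx(74,60,-10,v),bx(74,45,-10,v)])
```

```text
[0.015, 0.0, -0.03] [-0.0, -0.0, -0.0] rows from start 0.2
[0.054, 0.0, -0.037] [-0.0, -0.0, -0.0] rows from start 0.4
[0.077, 0.0, -0.02] [-0.0, -0.0, -0.0] rows from start 0.5
[0.086, 0.0, 0.029] [-0.0, -0.0, -0.0] rows from start 0.5
```

Request:
jog_arm(deltas=[0.024,0,-0.023,0,0,0,-1,0.064,0,-0.015,0,0,0,-1,0.08,0,0.008,0,0,0,-1,0.075,0,0.035,0,0,0,-1,0.071,0,0.057,0,0,0,-1,0.071,0,0.057,0,0,0,-1])

```text
clock: 8.8
tcp_pos: [0.6277, -0.1109, 0.0898]
tool_rot: [3.114, 0.204, -0.224]
force: [24.0, 8.1, 14.6]
finger_gap: -0.0003
finger_force: 12.7
```

Run:
```python
from m import *
s=state();p=s['tcp_pos']-HG;print(s['force'],'u,v,w',p@ex,p@ey,p[2])
a,_=snap('side','s4');b,_=snap('scene','t4')
o=np.zeros((600,800,3),np.uint8)
o[:600,:400]=cv2.resize(a[125:245,260:340],(400,600));o[:450,400:]=cv2.resize(b[215:305,170:250+40][:,40:],(400,450))
cv2.imwrite('pics/c4.png',o[:,:,::-1])
```

```text
[23.9558  8.1342 14.6264] u,v,w 0.08236389696633362 0.08126532068633695 0.04382062721915332
```

View pics/c4.png

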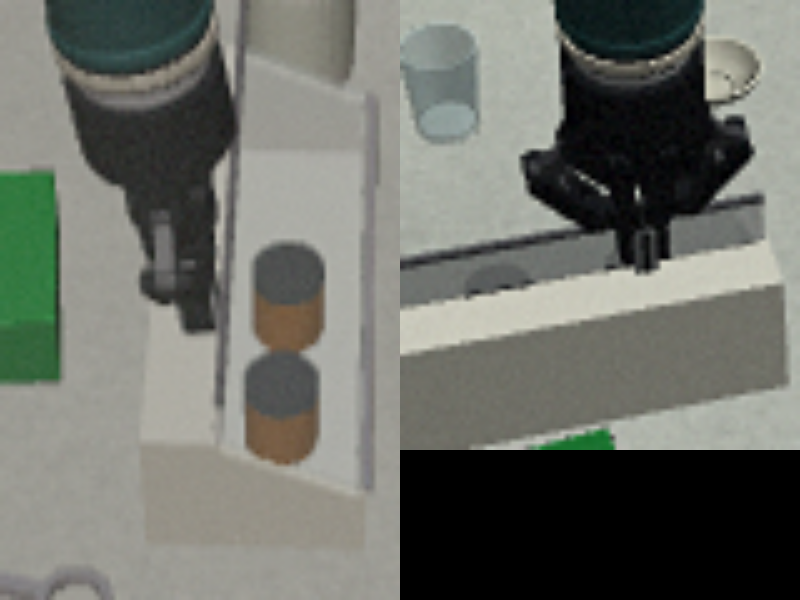

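The flap is shut again and the fingers press on its lip. The force ratio of 0.58 shows friction jamming. So: follow a true arc with no downward push to about 50 deg of opening, then slip diagonally under the bend.

Run:
```python
from m import *
p,q=bx(68,37.5,-10,82);json.dump({'p':p.tolist(),'R':q.as_matrix().tolist()},open(F,'w'))
v=82
print('A');plan([bx(88,42,0,v),bx(88,37,0,v)])
print('B');plan([bx(82,40,0,v),bx(74,52,0,v),bx(64,63,0,v),bx(53,72,0,v),bx(40,79,0,v),bx(25.5,84,0,v)])
print('C');plan([bx(29,80,0,v),bx(39,67,0,v)])
```

```text
A
[0.063, 0.0, -0.026] [0.0, 0.111, 0.0] rows from start 1.2
[0.066, 0.0, -0.01] [0.0, 0.111, 0.0] rows from start 1.2
B
[-0.02, -0.0, -0.01] [-0.0, 0.0, 0.0] rows from start 0.1
[-0.047, -0.0, -0.05] [-0.0, 0.0, 0.0] rows from start 0.4
[-0.08, -0.0, -0.087] [-0.0, 0.0, 0.0] rows from start 0.7
[-0.117, -0.0, -0.117] [-0.0, 0.0, 0.0] rows from start 1.0
[-0.16, -0.0, -0.14] [-0.0, 0.0, 0.0] rows from start 1.3
[-0.208, -0.0, -0.157] [-0.0, 0.0, 0.0] rows from start 1.6
C
[0.011, -0.0, 0.014] [-0.0, 0.0, 0.0] rows from start 0.1
[0.045, -0.0, 0.057] [-0.0, 0.0, 0.0] rows from start 0.4
```

Request:
jog_arm(deltas=[0.063,0,-0.026,0,0.111,0,-1,0.063,0,-0.026,0,0.111,0,-1,0.066,0,-0.01,0,0.111,0,-1,0.066,0,-0.01,0,0.111,0,-1])

```text
clock: 9.3
tcp_pos: [0.6307, -0.1096, 0.0811]
tool_rot: [-3.134, -0.206, 0.01]
force: [-2.8, -1.1, 2.5]
finger_gap: -0.0004
finger_force: 1.6
```

Request:
jog_arm(deltas=[-0.02,0,-0.01,0,0,0,-1,-0.034,0,-0.03,0,0,0,-1,-0.047,0,-0.05,0,0,0,-1,-0.063,0,-0.07,0,0,0,-1,-0.08,0,-0.087,0,0,0,-1,-0.098,0,-0.103,0,0,0,-1,-0.117,0,-0.117,0,0,0,-1,-0.138,0,-0.129,0,0,0,-1,-0.16,0,-0.14,0,0,0,-1,-0.184,0,-0.149,0,0,0,-1,-0.208,0,-0.157,0,0,0,-1,-0.208,0,-0.157,0,0,0,-1])

```text
clock: 10.5
tcp_pos: [0.5706, -0.1177, 0.1308]
tool_rot: [3.135, 0.207, 0.0]
force: [2.2, 0.2, -0.6]
finger_gap: -0.0002
finger_force: 0.8
```

Run:
```python
from m import *
s=state();p=s['tcp_pos']-HG;print(s['force'],'u,v,w',p@ex,p@ey,p[2])
```

```text
[ 2.1934  0.2097 -0.6475] u,v,w 0.024836403859375765 0.08199696543018742 0.08480927403961037
```

Request:
jog_arm(deltas=[0.011,0,0.014,0,0,0,-1,0.028,0,0.036,0,0,0,-1,0.045,0,0.057,0,0,0,-1,0.045,0,0.057,0,0,0,-1])

```text
clock: 10.9
tcp_pos: [0.5955, -0.1146, 0.1209]
tool_rot: [3.134, 0.205, 0.035]
force: [11.7, 8.9, 19.5]
finger_gap: -0.0002
finger_force: 10.4
```

Run:
```python
from m import *
s=state();p=s['tcp_pos']-HG;print(s['force'],'u,v,w',p@ex,p@ey,p[2])
a,_=snap('side','s5');b,_=snap('scene','t5')
o=np.zeros((600,800,3),np.uint8)
o[:600,:400]=cv2.resize(a[125:245,260:340],(400,600));o[:450,400:]=cv2.resize(b[215:305,170:290],(400,450)[:2])
cv2.imwrite('pics/c5.png',o[:,:,::-1])
```

```text
[11.6519  8.889  19.5141] u,v,w 0.049961845408749816 0.0818085501719484 0.07485039281189328
```

View pics/c5.png

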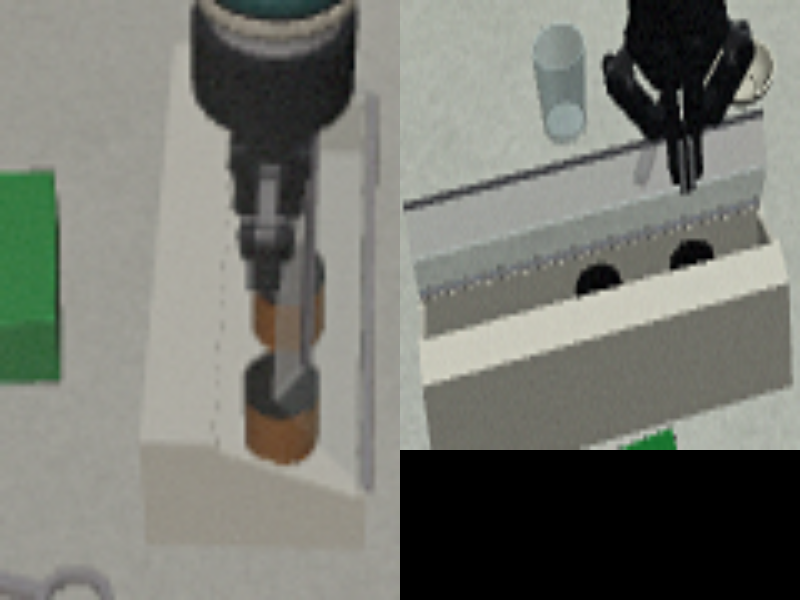

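The arc itself takes only 2 N. But sliding down the lip to the bend is self-locking at this friction, so one fingertip alone cannot get under. New plan: open the jaws a little and yaw and roll the hand. The leading finger carries the lip along the arc while the other dips under the bend and takes over.

```bash
cat >> m.py <<'E'
def fp(u,v,w,yaw,roll,a=0,which='A',off=29,back=4):
    """hand pose from a fingertip position (box mm). A: -v finger, B: +v finger, B led by yaw (+u) and roll (down)"""
    Q=tool(YAW,a)*R.from_euler('z',yaw,degrees=True)*R.from_euler('x',-roll,degrees=True)
    t=np.array([0,off if which=='A' else -off,-back])/1000
    P=HG+(u*ex+v*ey+np.array([0,0,w]))/1000-Q.apply(t)
    return P,Q
def tips(s=None,off=29,back=4):
    s=s or state();Q=R.from_rotvec(s['tool_rot']);o=[]
    for y in(off,-off):
        p=s['tcp_pos']+Q.apply(np.array([0,y,-back])/1000)-HG;o.append((np.array([p@ex,p@ey,p[2]])*1000).round(1))
    return o
E
python3 - <<'E'
from m import *
print('0');plan([bx(60,100,0,82),bx(92,100,0,82)])
print('1');plan([fp(92,53,80,15,0)])
print('2');plan([fp(92,53,38,15,0)])
print('3');plan([fp(*x) for x in((82,53,41,15,0),(74,53,52,15,0),(64,53,63,15,0),(53,53,72,15,8),(40,53,79,15,16),(26,53,84,15,25))])
E
```

```text
0
[0.07, -0.0, -0.11] [-0.0, 0.0, 0.0] rows from start 0.8
[0.176, -0.0, -0.11] [-0.0, 0.0, 0.0] rows from start 1.2
1
[0.025, 0.003, 0.08] [0.0, 0.0, 0.167] rows from start 1.7
2
[0.0, 0.0, 0.14] [0.0, 0.0, -0.0] rows from start 0.8
3
[-0.032, 0.009, -0.01] [0.0, 0.0, -0.0] rows from start 0.2
[-0.058, 0.016, -0.047] [0.0, 0.0, -0.0] rows from start 0.5
[-0.09, 0.024, -0.083] [0.0, 0.0, -0.0] rows from start 0.7
[-0.125, 0.037, -0.1] [-0.089, 0.0, -0.0] rows from start 1.0
[-0.167, 0.053, -0.11] [-0.178, 0.0, -0.0] rows from start 1.9
[-0.212, 0.072, -0.114] [-0.278, 0.0, -0.0] rows from start 2.9
```

Request:
jog_arm(deltas=[0.03,0,-0.05,0,0,0,-1,0.07,0,-0.11,0,0,0,0.03,0.176,0,-0.11,0,0,0,0.03,0.176,0,-0.11,0,0,0,0.03,0.176,0,-0.11,0,0,0,0.03])

```text
clock: 11.5
tcp_pos: [0.6365, -0.1086, 0.145]
tool_rot: [-3.134, -0.208, 0.005]
force: [-0.4, 0.5, 0.2]
finger_gap: 0.0436
finger_force: 0.0
```

Request:
jog_arm(deltas=[0.025,0.003,0.04,0,0,0.08,0.03,0.025,0.003,0.08,0,0,0.167,0.03,0.025,0.003,0.08,0,0,0.167,0.03])

```text
clock: 11.8
tcp_pos: [0.6414, -0.1084, 0.1189]
tool_rot: [-3.134, 0.205, 0.011]
force: [-0.7, -0.1, 0.4]
finger_gap: 0.044
finger_force: 0.0
```

Request:
jog_arm(deltas=[0,0,0.07,0,0,0,0.03,0,0,0.12,0,0,0,0.03,0,0,0.14,0,0,0,0.03,0,0,0.14,0,0,0,0.03])

```text
clock: 12.2
tcp_pos: [0.6436, -0.1087, 0.0798]
tool_rot: [-3.135, 0.202, 0.003]
force: [-0.9, 0.2, -0.4]
finger_gap: 0.0438
finger_force: 0.0
```

```bash
python3 -c "
from m import *
s=state();print(tips(s),s['force'],s['finger_gap'])"
```

```text
[array([90.9, 53.3, 37.8]), array([105.9, 109.3,  37.8])] [-0.8699  0.2297 -0.3529] 0.043806862046368474
```

Request:
jog_arm(deltas=[-0.032,0.009,-0.01,0,0,0,0.03,-0.045,0.012,-0.029,0,0,0,0.03,-0.058,0.016,-0.047,0,0,0,0.03,-0.074,0.02,-0.065,0,0,0,0.03,-0.09,0.024,-0.083,0,0,0,0.03,-0.107,0.03,-0.092,-0.045,0,0,0.03,-0.125,0.037,-0.1,-0.089,0,0,0.03,-0.146,0.045,-0.105,-0.134,0,0,0.03,-0.167,0.053,-0.11,-0.178,0,0,0.03,-0.19,0.062,-0.112,-0.228,0,0,0.03,-0.212,0.072,-0.114,-0.278,0,0,0.03,-0.212,0.072,-0.114,-0.278,0,0,0.03])

```text
clock: 13.4
tcp_pos: [0.5793, -0.1219, 0.1159]
tool_rot: [2.696, -0.17, -0.036]
force: [3.2, -1.3, 3.5]
finger_gap: 0.044
finger_force: 1.9
```

Run:
```python
from m import *
s=state();print(tips(s),s['force'],s['finger_gap'])
a,_=snap('side','s6');b,_=snap('scene','t6')
o=np.zeros((600,800,3),np.uint8)
o[:600,:400]=cv2.resize(a[125:245,260:340],(400,600));o[:450,400:]=cv2.resize(b[205:295,180:260],(400,450)[:2])
cv2.imwrite('pics/c6.png',o[:,:,::-1])
```

```text
[array([26.7, 53. , 85.9]), array([ 40.1, 103.7,  61.2])] [ 3.2265 -1.2686  3.5153] 0.04400045505661116
```

View pics/c6.png

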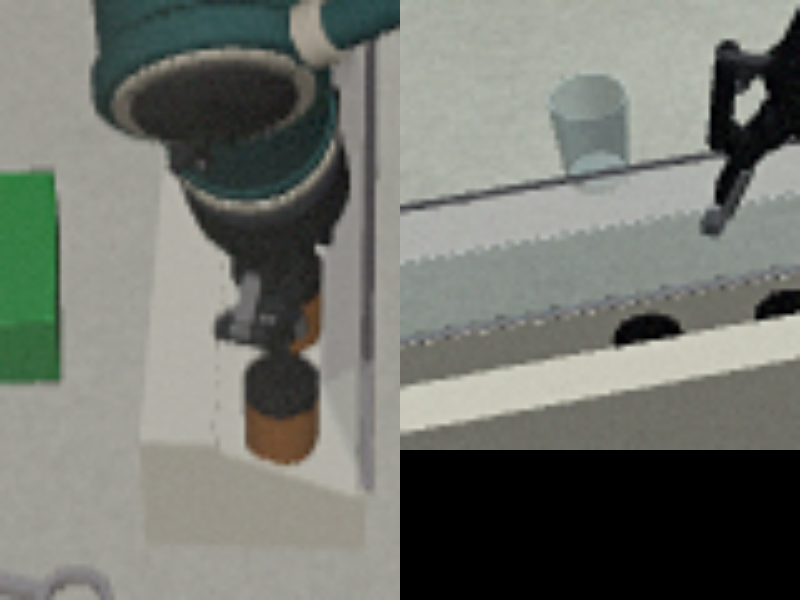

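The view shows the leading fingertip carrying the lip at only 3 N, with the flap well open and the other finger 25 mm lower on the inside. Now the second finger takes over.

Run:
```python
from m import *
print('1');plan([fp(40,104,58,8,25,0,'B'),fp(39,104,57,0,25,0,'B')])
print('2');plan([fp(38,106,58,0,12,0,'B'),fp(36,108,58,0,0,0,'B')])
```

```text
1
[0.012, -0.004, 0.004] [0.0, 0.033, -0.071] rows from start 0.8
[0.022, -0.007, 0.006] [0.0, 0.071, -0.151] rows from start 1.7
2
[-0.004, -0.01, 0.016] [0.145, -0.0, -0.0] rows from start 1.5
[-0.01, -0.025, 0.031] [0.278, -0.0, -0.0] rows from start 2.9
```

Request:
jog_arm(deltas=[0.006,-0.002,0.002,0,0.016,-0.035,0.03,0.012,-0.004,0.004,0,0.033,-0.071,0.03,0.017,-0.005,0.005,0,0.052,-0.11,0.03,0.022,-0.007,0.006,0,0.071,-0.151,0.03,0.022,-0.007,0.006,0,0.071,-0.151,0.03])

```text
clock: 14.0
tcp_pos: [0.585, -0.1218, 0.1122]
tool_rot: [2.701, 0.177, 0.041]
force: [2.6, 1.7, 1.5]
finger_gap: 0.0442
finger_force: 1.4
```

```bash
python3 -c "
from m import *
s=state();print(tips(s),s['force'],s['finger_gap'])"
```

```text
[array([38.5, 51.5, 82.1]), array([ 38.6, 104.1,  57.6])] [2.5718 1.6689 1.4885] 0.04421609272186324
```

Request:
jog_arm(deltas=[-0.002,-0.005,0.008,0.072,0,0,0.03,-0.004,-0.01,0.016,0.145,0,0,0.03,-0.007,-0.018,0.024,0.21,0,0,0.03,-0.01,-0.025,0.031,0.278,0,0,0.03,-0.01,-0.025,0.031,0.278,0,0,0.03])

```text
clock: 14.5
tcp_pos: [0.5826, -0.1216, 0.1007]
tool_rot: [-3.133, -0.197, -0.002]
force: [2.2, -0.6, 2.0]
finger_gap: 0.0439
finger_force: 1.5
```

Run:
```python
from m import *
s=state();print(tips(s),s['force'],s['finger_gap'])
print('3');plan([bx(28,58,-15,82),bx(8,58,-20,82),bx(-12,55,-25,82)])
```

```text
[array([36. , 47.6, 58.6]), array([ 36.4, 105.6,  58.7])] [ 2.2215 -0.628   2.0108] 0.0438667773199873
3
[-0.027, -0.01, -0.013] [0.0, -0.167, -0.0] rows from start 1.7
[-0.094, -0.01, -0.013] [0.0, -0.223, -0.0] rows from start 2.3
[-0.16, -0.01, -0.003] [0.0, -0.278, -0.0] rows from start 2.9
```

Request:
jog_arm(deltas=[-0.014,-0.005,-0.007,0,-0.083,0,0.03,-0.027,-0.01,-0.013,0,-0.167,0,0.03,-0.06,-0.01,-0.013,0,-0.195,0,0.03,-0.094,-0.01,-0.013,0,-0.223,0,0.03,-0.127,-0.01,-0.008,0,-0.25,0,0.03,-0.16,-0.01,-0.003,0,-0.278,0,0.03,-0.16,-0.01,-0.003,0,-0.278,0,0.03])

```text
clock: 15.2
tcp_pos: [0.5329, -0.1223, 0.1002]
tool_rot: [3.03, 0.199, -0.678]
force: [0.8, -0.4, 2.3]
finger_gap: 0.0441
finger_force: 1.3
```

Run:
```python
from m import *
s=state();print(tips(s),s['force'],s['finger_gap'])
v=82
print('4');plan([bx(-8,42,-25,v),bx(-1,25,-25,v),bx(8,6,-22,v)])
print('5');plan([bx(15,-5,-8,v),bx(22,-12,0,v)])
print('6');plan([bx(34,-20,4,v),bx(48,-26,6,v)])
```

```text
[array([-11.4,  53.5,  57.9]), array([-11.3, 111.5,  57.7])] [ 0.8284 -0.3603  2.2867] 0.04414851346139589
4
[0.03, -0.0, 0.034] [-0.0, -0.0, -0.0] rows from start 0.3
[0.075, -0.0, 0.075] [-0.0, -0.0, -0.0] rows from start 0.6
[0.129, -0.0, 0.12] [0.0, 0.033, -0.0] rows from start 1.1
5
[0.036, -0.0, 0.025] [0.0, 0.156, -0.0] rows from start 1.6
[0.066, -0.0, 0.038] [0.0, 0.245, -0.0] rows from start 2.6
6
[0.04, -0.0, 0.027] [0.0, 0.044, -0.0] rows from start 0.5
[0.087, -0.0, 0.047] [0.0, 0.066, -0.0] rows from start 0.7
```

Request:
jog_arm(deltas=[0.015,0,0.017,0,0,0,0.46,0.03,0,0.034,0,0,0,0.46,0.052,0,0.054,0,0,0,0.46,0.075,0,0.075,0,0,0,0.46,0.102,0,0.098,0,0.016,0,0.46,0.129,0,0.12,0,0.033,0,0.46,0.129,0,0.12,0,0.033,0,0.46])

```text
clock: 15.9
tcp_pos: [0.5552, -0.12, 0.0505]
tool_rot: [3.053, 0.202, -0.588]
force: [6.6, 0.3, -4.8]
finger_gap: 0.062
finger_force: 3.2
```

Request:
jog_arm(deltas=[0.018,0,0.013,0,0.078,0,0.46,0.036,0,0.025,0,0.156,0,0.46,0.051,0,0.032,0,0.2,0,0.46,0.066,0,0.038,0,0.245,0,0.46,0.066,0,0.038,0,0.245,0,0.46])

```text
clock: 16.4
tcp_pos: [0.565, -0.1179, 0.0328]
tool_rot: [-3.134, -0.204, 0.004]
force: [2.0, 0.0, -1.6]
finger_gap: 0.0625
finger_force: 0.0
```

Run:
```python
from m import *
s=state();print(tips(s,38,6),s['force'],s['finger_gap'])
a,_=snap('side','s7');b,_=snap('scene','t7');w,_=snap('wrist','w7')
o=np.zeros((600,800,3),np.uint8)
o[:300,:400]=cv2.resize(a[125:245,230:390],(400,300));o[300:,:400]=cv2.resize(b[205:295,170:290],(400,300));o[:300,400:]=cv2.resize(w,(400,300))
cv2.imwrite('pics/c7.png',o[:,:,::-1])
```

```text
[array([19.2, 44.6, -7.3]), array([ 19.4, 120.6,  -7.2])] [ 2.0446  0.0309 -1.6104] 0.06254413228364214
```

View pics/c7.png

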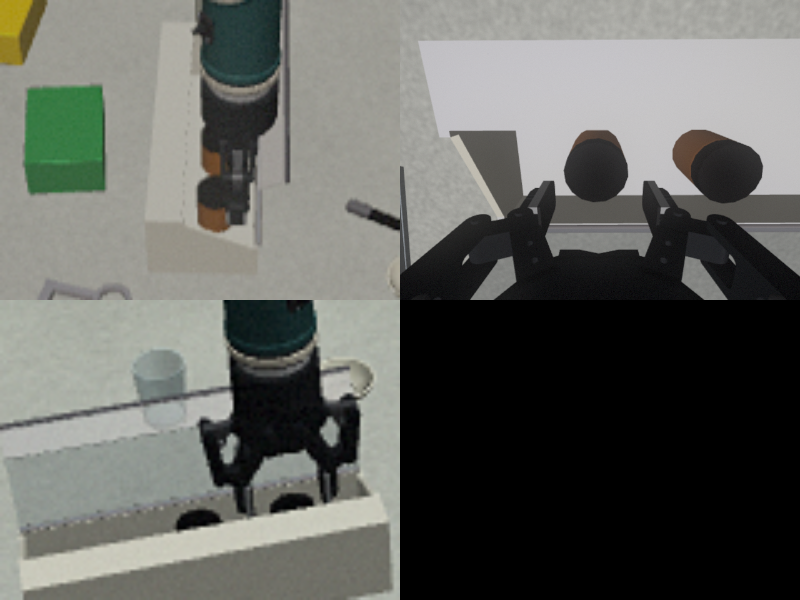

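The hand is now inside, with the flap resting open against its body and the fingers straddling the jar nearest the +y end. I advance and grip.

Request:
jog_arm(deltas=[0.02,0,0.014,0,0.022,0,0.46,0.04,0,0.027,0,0.044,0,0.46,0.064,0,0.037,0,0.055,0,0.46,0.087,0,0.047,0,0.066,0,0.46,0.087,0,0.047,0,0.066,0,0.46])

```text
clock: 17.05
tcp_pos: [0.5946, -0.1146, 0.0198]
tool_rot: [-3.124, -0.207, -0.163]
force: [1.8, -0.4, 0.8]
finger_gap: 0.0622
finger_force: 0.0
```

Run:
```python
from m import *
i,s=snap('wrist','w8');print(tips(s,38,6),s['force'])
h=cv2.cvtColor(i,cv2.COLOR_RGB2GRAY);m=((h<45)*255).astype(np.uint8)
b=i.astype(int);am=((b[:,:,0]-b[:,:,2]>25)).astype(np.uint8)
print('amber bbox',cv2.boundingRect(am))
p=np.array(proj('wrist',HG+(.046*ex+.082*ey)+[0,0,.009],s));print('pred lid centre',p)
```

```text
[array([ 48.4,  44. , -20.2]), array([ 48.4, 120. , -20.2])] [ 1.8128 -0.36    0.8458]
amber bbox (270, 294, 257, 56)
pred lid centre [319.5782 351.5995]
```

Request:
jog_arm(deltas=[0,0,0,0,0,0,-0.3,0,0,0,0,0,0,-0.3,0,0,0,0,0,0,-0.3,0,0,0,0,0,0,-0.3,0,0,0,0,0,0,-0.3,0,0,0,0,0,0,-0.3], force=40)

```text
clock: 17.7
tcp_pos: [0.5938, -0.1147, 0.0202]
tool_rot: [-3.124, -0.206, -0.163]
force: [2.8, -0.1, 1.2]
finger_gap: 0.0386
finger_force: 40.3
```

Run:
```python
from m import *
v=82
print('1');plan([bx(46,20,4,v),bx(45,90,0,v),bx(45,174,0,v)])
print('2');plan([([.52,.11,.24],tool(0))])
```

```text
1
[0.009, -0.0, -0.154] [0.0, -0.022, -0.0] rows from start 0.9
[0.03, -0.0, -0.386] [0.0, -0.066, -0.0] rows from start 2.3
[0.059, -0.0, -0.664] [0.0, -0.066, -0.0] rows from start 4.0
2
[-0.134, -0.775, -0.067] [0.0, -0.0, 0.084] rows from start 4.7
```

Request:
jog_arm(deltas=[-0.005,0,-0.05,0,-0.01,0,-0.3,-0.011,0,-0.1,0,-0.015,0,-0.3,-0.023,0,-0.152,0,-0.022,0,-0.3,-0.035,0,-0.22,0,-0.035,0,-0.3,-0.042,0,-0.29,0,-0.05,0,-0.3,-0.05,0,-0.385,0,-0.066,0,-0.3,-0.065,0,-0.52,0,-0.066,0,-0.3,-0.08,0,-0.663,0,-0.066,0,-0.3,-0.08,0,-0.663,0,-0.066,0,-0.3])

```text
clock: 18.6
tcp_pos: [0.5518, -0.1216, 0.222]
tool_rot: [3.131, 0.206, 0.015]
force: [1.3, 0.0, 0.6]
finger_gap: 0.0389
finger_force: 42.4
```

The jar is out. I'll set my bookkeeping to what was actually commanded and go over the tray.

```bash
cat >> m.py <<'E'
def setcmd(P,Q): json.dump({'p':np.array(P).tolist(),'R':Q.as_matrix().tolist()},open(F,'w'))
E
python3 - <<'E'
from m import *
p,r=bx(48,-26,6,82)
setcmd(p+r.apply(np.array([-.08,0,-.663])*.3),r*R.from_rotvec([0,-.066*np.pi/2,0]));print(load()[0])
plan([([.53,.11,.26],tool(0))])
E
```

```text
[ 0.5493 -0.1206  0.2153]
[0.038, -0.77, -0.149] [-0.0, -0.001, 0.084] rows from start 4.7
```

Request:
jog_arm(deltas=[0.01,-0.2,-0.149,0,0,0.03,-0.3,0.038,-0.4,-0.149,0,0,0.084,-0.3,0.038,-0.6,-0.149,0,0,0.084,-0.3,0.038,-0.7,-0.149,0,0,0.084,-0.3,0.038,-0.77,-0.149,0,0,0.084,-0.3,0.038,-0.77,-0.149,0,0,0.084,-0.3,0.038,-0.77,-0.149,0,0,0.084,-0.3])

```text
clock: 19.3
tcp_pos: [0.5292, 0.1106, 0.2585]
tool_rot: [3.14, 0.004, -0.004]
force: [0.9, -1.0, -0.4]
finger_gap: 0.0387
finger_force: 42.4
```

Run:
```python
from m import *
i,s=snap('wrist','w9');a,_=snap('side','s9');b,_=snap('scene','t9');print(s['tcp_pos'])
o=np.zeros((600,800,3),np.uint8)
o[:450,:600]=cv2.resize(i,(600,450));o[450:,:200]=cv2.resize(a[100:260,210:420],(200,150));o[450:,200:600]=cv2.resize(b[185:315,165:465],(400,150))
cv2.imwrite('pics/c9.png',o[:,:,::-1])
```

```text
[0.5292 0.1106 0.2585]
```

View pics/c9.png

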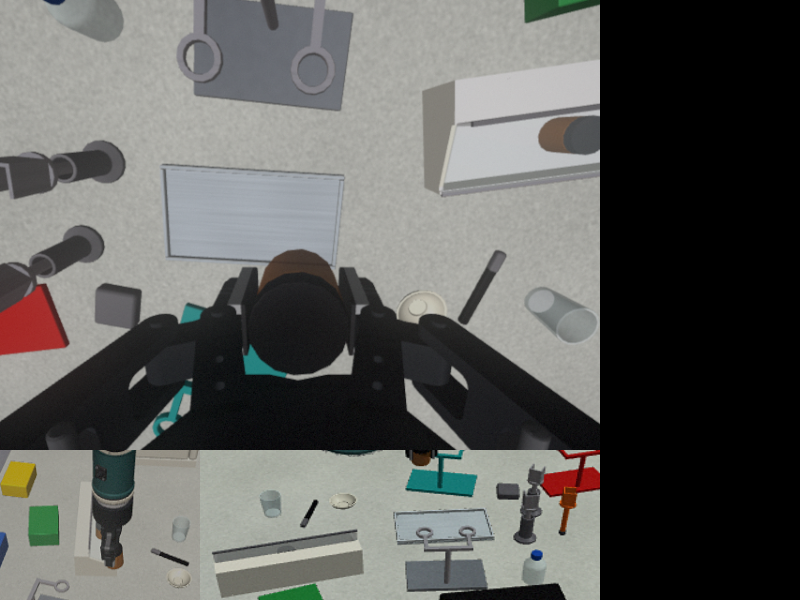

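The wrist view shows the tray corners at about (163,165), (344,176), (337,264) and (168,258) in the scaled picture. The grey stand's rings are at (199,57) and (313,69). The flap is shut and the jar is held straight.

Run:
```python
from m import *
s=state();k=640/600
f=lambda p,z:onz('wrist',(p[0]*k,p[1]*k),z,s)[:2]
C=[f(p,.014) for p in((163,165),(344,176),(337,264),(168,258))];print('tray',*C,np.mean(C,0))
# refine rings from green-less grey? circles
i=cv2.imread('pics/w9.png');g=cv2.cvtColor(i,cv2.COLOR_BGR2GRAY)
for c in((212,61),(334,74)):
    x,y=c;roi=cv2.medianBlur(g[max(0,y-40):y+40,x-40:x+40],3)
    q=cv2.HoughCircles(roi,cv2.HOUGH_GRADIENT,1,30,param1=80,param2=12,minRadius=13,maxRadius=30)
    print(c,f((c[0]/k,c[1]/k),.125), None if q is None else [(onz('wrist',(x-40+a[0],max(0,y-40)+a[1]),.125,s)[:2],a[2]) for a in q[0][:3]])
# cups feet
for p in((100,162),(82,244)):print('cup',f(p,.005))
```

```text
tray [0.5657 0.2711] [0.5522 0.0535] [0.4369 0.0581] [0.4458 0.279 ] [0.5002 0.1654]
(212, 61) [0.66   0.1869] [(array([0.6583, 0.1867]), np.float32(22.7))]
(334, 74) [0.6512 0.0973] [(array([0.6488, 0.0984]), np.float32(21.3))]
cup [0.5686 0.3514]
cup [0.4622 0.3939]
```

Run:
```python
from m import *
print(1);plan([([.502,.115,.09],tool(0,6)),([.502,.115,.03],tool(0,6)),([.502,.115,.0205],tool(0,6))])
print(2);plan([([.502,.115,.10],tool(0,6)),([.502,.115,.25],tool(0,0))])
```

```text
1
[-0.093, -0.017, 0.567] [-0.0, 0.067, 0.0] rows from start 3.4
[-0.093, -0.017, 0.767] [-0.0, 0.067, 0.0] rows from start 4.6
[-0.093, -0.017, 0.798] [-0.0, 0.067, 0.0] rows from start 4.8
2
[0.028, -0.0, -0.263] [-0.0, 0.0, 0.0] rows from start 1.6
[0.08, -0.0, -0.76] [-0.0, -0.067, 0.0] rows from start 4.6
```

Request:
jog_arm(deltas=[-0.093,-0.017,0.15,0,0.067,0,-0.3,-0.093,-0.017,0.3,0,0.067,0,-0.3,-0.093,-0.017,0.45,0,0.067,0,-0.3,-0.093,-0.017,0.567,0,0.067,0,-0.3,-0.093,-0.017,0.64,0,0.067,0,-0.3,-0.093,-0.017,0.7,0,0.067,0,-0.3,-0.093,-0.017,0.75,0,0.067,0,-0.3,-0.093,-0.017,0.78,0,0.067,0,-0.3,-0.093,-0.017,0.798,0,0.067,0,-0.3,-0.093,-0.017,0.798,0,0.067,0,-0.3,-0.093,-0.017,0.798,0,0.067,0,-0.3])

```text
clock: 20.55
tcp_pos: [0.5035, 0.1148, 0.0213]
tool_rot: [-3.137, 0.002, -0.168]
force: [-0.3, 0.8, -0.3]
finger_gap: 0.0389
finger_force: 42.6
```

Request:
jog_arm(deltas=[0,0,0,0,0,0,0.35,0,0,0,0,0,0,0.35,0,0,0,0,0,0,0.35,0,0,0,0,0,0,0.35])

```text
clock: 20.95
tcp_pos: [0.5029, 0.1152, 0.021]
tool_rot: [-3.137, 0.0, -0.167]
force: [0.2, 0.1, 0.1]
finger_gap: 0.0578
finger_force: 0.0
```

Request:
jog_arm(deltas=[0.01,0,-0.1,0,0,0,0.35,0.02,0,-0.18,0,0,0,0.35,0.028,0,-0.263,0,0,0,0.35,0.04,0,-0.4,0,-0.03,0,0.03,0.06,0,-0.55,0,-0.067,0,0.03,0.08,0,-0.7,0,-0.067,0,0.03,0.08,0,-0.76,0,-0.067,0,0.03,0.08,0,-0.76,0,-0.067,0,0.03])

```text
clock: 21.75
tcp_pos: [0.505, 0.1156, 0.2545]
tool_rot: [-3.14, 0.0, -0.014]
force: [0.8, -0.1, -0.9]
finger_gap: 0.0437
finger_force: 0.0
```

Run:
```python
from m import *
i,s=snap('wrist','w10');a,_=snap('side','s10');print(s['tcp_pos'],s['force'],s['finger_gap'])
b=a.astype(int);am=((b[:,:,0]-b[:,:,2]>25)&(b[:,:,0]<160)).astype(np.uint8)
n,l,st,c=cv2.connectedComponentsWithStats(am)
print([(st[k].tolist(),c[k].round(0).tolist()) for k in range(1,n) if st[k][4]>30 ])
for P in([.502,.115,.055],[.502,.115,.02]):print(proj('side',P))
v=82
print('A');plan([fp(95,-29,95,15,0)])
print('B');plan([fp(92,-29,38,15,0)])
print('C');plan([fp(x[0],-29,*x[1:]) for x in((82,41,15,0),(74,52,15,0),(64,63,15,0),(53,72,15,8),(40,79,15,16),(26,84,15,25))])
print('D');plan([fp(39,21,57,0,25,0,'B')])
print('E');plan([fp(36,26,58,0,0,0,'B')])
v=0
print(3);plan([bx(28,58,-15,v),bx(8,58,-20,v),bx(-12,55,-25,v)])
```

```text
[0.505  0.1156 0.2545] [ 0.8428 -0.0889 -0.9118] 0.043660699846165725
[([0, 0, 289, 131, 4881], [129.0, 38.0]), ([559, 33, 81, 162, 3555], [619.0, 103.0]), ([601, 97, 15, 23, 74], [608.0, 108.0]), ([210, 116, 39, 35, 478], [231.0, 140.0]), ([311, 183, 14, 13, 127], [317.0, 190.0]), ([330, 283, 16, 11, 125], [337.0, 288.0]), ([270, 383, 20, 20, 156], [279.0, 391.0]), ([275, 387, 18, 33, 170], [287.0, 405.0]), ([362, 434, 63, 46, 2234], [390.0, 459.0])]
[336.3246 274.8156]
[335.8082 283.0438]
A
[0.521, 1.016, 0.376] [0.0, 0.0, 0.083] rows from start 7.2
B
[-0.009, 0.003, 0.19] [0.0, 0.0, -0.0] rows from start 1.1
C
[-0.032, 0.008, -0.01] [0.0, 0.0, -0.0] rows from start 0.2
[-0.058, 0.015, -0.047] [0.0, 0.0, -0.0] rows from start 0.5
[-0.09, 0.024, -0.083] [0.0, 0.0, -0.0] rows from start 0.7
[-0.126, 0.036, -0.1] [-0.089, 0.0, -0.0] rows from start 1.0
[-0.168, 0.052, -0.11] [-0.178, 0.0, -0.0] rows from start 1.9
[-0.213, 0.071, -0.114] [-0.278, 0.0, -0.0] rows from start 2.9
D
[0.023, -0.004, 0.008] [0.0, 0.071, -0.151] rows from start 1.7
E
[-0.01, -0.028, 0.029] [0.278, -0.0, -0.0] rows from start 2.9
3
[-0.027, -0.01, -0.013] [-0.0, -0.167, -0.0] rows from start 1.7
[-0.093, -0.01, -0.013] [-0.0, -0.222, -0.0] rows from start 2.3
[-0.16, -0.01, -0.003] [-0.0, -0.278, -0.0] rows from start 2.9
```

Jar 1 stands in the tray at side (337,288). I repeat the sequence that worked for the middle jar.

Request:
jog_arm(deltas=[0.08,0.16,0,0,0,0,0.03,0.16,0.32,0,0,0,0,0.03,0.26,0.5,0,0,0,0,0.03,0.26,0.5,0,0,0,0,0.03])

```text
clock: 22.25
tcp_pos: [0.5803, -0.0383, 0.2468]
tool_rot: [3.141, -0.004, -0.005]
force: [-0.2, 0.3, -0.0]
finger_gap: 0.0441
finger_force: 0.0
```

Request:
jog_arm(deltas=[0.08,0.15,0,0,0,0.04,0.03,0.16,0.3,0,0,0,0.083,0.03,0.261,0.45,0.05,0,0,0.083,0.03,0.261,0.516,0.2,0,0,0.083,0.03,0.261,0.516,0.33,0,0,0.083,0.03,0.261,0.516,0.376,0,0,0.083,0.03,0.261,0.516,0.376,0,0,0.083,0.03,0.261,0.516,0.376,0,0,0.083,0.03])

```text
clock: 23.05
tcp_pos: [0.659, -0.1888, 0.1379]
tool_rot: [-3.135, 0.203, -0.001]
force: [0.7, -0.3, 0.7]
finger_gap: 0.0441
finger_force: 0.0
```

Request:
jog_arm(deltas=[-0.009,0.003,0.08,0,0,0,0.03,-0.009,0.003,0.13,0,0,0,0.03,-0.009,0.003,0.17,0,0,0,0.03,-0.009,0.003,0.19,0,0,0,0.03,-0.009,0.003,0.19,0,0,0,0.03])

```text
clock: 23.55
tcp_pos: [0.6559, -0.1899, 0.0799]
tool_rot: [-3.135, 0.205, -0.0]
force: [-0.4, -0.4, -0.6]
finger_gap: 0.0437
finger_force: 0.0
```

```bash
python3 -c "
from m import *
s=state();print(tips(s),s['force'],s['finger_gap'])"
```

```text
[array([ 92.3, -28.8,  37.9]), array([107.4,  27.2,  37.9])] [-0.4462 -0.3774 -0.5963] 0.043700165925648335
```

Request:
jog_arm(deltas=[-0.032,0.008,-0.01,0,0,0,0.03,-0.045,0.012,-0.029,0,0,0,0.03,-0.058,0.015,-0.047,0,0,0,0.03,-0.074,0.02,-0.065,0,0,0,0.03,-0.09,0.024,-0.083,0,0,0,0.03,-0.107,0.03,-0.092,-0.045,0,0,0.03,-0.126,0.036,-0.1,-0.089,0,0,0.03,-0.146,0.045,-0.105,-0.134,0,0,0.03,-0.168,0.052,-0.11,-0.178,0,0,0.03,-0.19,0.062,-0.112,-0.228,0,0,0.03,-0.213,0.071,-0.114,-0.278,0,0,0.03,-0.213,0.071,-0.114,-0.278,0,0,0.03])

```text
clock: 24.75
tcp_pos: [0.5908, -0.2033, 0.1164]
tool_rot: [2.695, -0.171, -0.034]
force: [3.6, -1.6, 1.6]
finger_gap: 0.0438
finger_force: 1.7
```

Request:
jog_arm(deltas=[0.006,-0.001,0.002,0,0.016,-0.035,0.03,0.012,-0.002,0.004,0,0.033,-0.071,0.03,0.017,-0.003,0.006,0,0.052,-0.11,0.03,0.023,-0.004,0.008,0,0.071,-0.151,0.03,0.023,-0.004,0.008,0,0.071,-0.151,0.03])

```text
clock: 25.25
tcp_pos: [0.5967, -0.2042, 0.1128]
tool_rot: [2.699, 0.177, 0.044]
force: [2.1, 2.3, 1.5]
finger_gap: 0.0436
finger_force: 1.4
```

Request:
jog_arm(deltas=[-0.002,-0.006,0.007,0.072,0,0,0.03,-0.004,-0.011,0.015,0.145,0,0,0.03,-0.007,-0.02,0.022,0.21,0,0,0.03,-0.01,-0.028,0.029,0.278,0,0,0.03,-0.01,-0.028,0.029,0.278,0,0,0.03])

```text
clock: 25.75
tcp_pos: [0.5938, -0.2031, 0.1011]
tool_rot: [-3.135, -0.198, -0.004]
force: [2.7, -1.7, 2.4]
finger_gap: 0.0444
finger_force: 1.5
```

```bash
python3 -c "
from m import *
s=state();print(tips(s),s['force'],s['finger_gap'])"
```

```text
[array([ 36.4, -34.7,  59. ]), array([36.8, 23.3, 59.1])] [ 2.7174 -1.6566  2.3561] 0.04438528348244683
```

Same signature as before, so I continue inside.

Request:
jog_arm(deltas=[-0.014,-0.005,-0.007,0,-0.083,0,0.03,-0.027,-0.01,-0.013,0,-0.167,0,0.03,-0.06,-0.01,-0.013,0,-0.195,0,0.03,-0.093,-0.01,-0.013,0,-0.222,0,0.03,-0.127,-0.01,-0.008,0,-0.25,0,0.03,-0.16,-0.01,-0.003,0,-0.278,0,0.03,-0.16,-0.01,-0.003,0,-0.278,0,0.03])

```text
clock: 26.45
tcp_pos: [0.5443, -0.2034, 0.1004]
tool_rot: [3.03, 0.199, -0.676]
force: [2.4, -0.8, 1.7]
finger_gap: 0.0441
finger_force: 1.3
```

Run:
```python
from m import *
s=state();print(tips(s),s['force'],s['finger_gap'])
v=0
print('4');plan([bx(-8,42,-25,v),bx(-1,25,-25,v),bx(8,6,-22,v)])
print('5');plan([bx(15,-5,-8,v),bx(22,-12,0,v)])
print('6');plan([bx(34,-20,4,v),bx(48,-26,6,v)])
```

```text
[array([-10.9, -28.5,  58.1]), array([-10.8,  29.5,  58. ])] [ 2.3736 -0.7691  1.7284] 0.044115029889262185
4
[0.03, 0.0, 0.034] [-0.0, 0.0, -0.0] rows from start 0.3
[0.076, 0.0, 0.075] [-0.0, 0.0, -0.0] rows from start 0.6
[0.129, 0.0, 0.12] [-0.0, 0.033, -0.0] rows from start 1.1
5
[0.036, 0.0, 0.025] [-0.0, 0.156, -0.0] rows from start 1.6
[0.066, 0.0, 0.038] [-0.0, 0.245, -0.0] rows from start 2.6
6
[0.04, 0.0, 0.027] [0.0, 0.044, -0.0] rows from start 0.5
[0.087, 0.0, 0.047] [0.0, 0.067, -0.0] rows from start 0.7
```

Request:
jog_arm(deltas=[0.015,0,0.017,0,0,0,0.46,0.03,0,0.034,0,0,0,0.46,0.052,0,0.054,0,0,0,0.46,0.076,0,0.075,0,0,0,0.46,0.102,0,0.098,0,0.016,0,0.46,0.129,0,0.12,0,0.033,0,0.46,0.129,0,0.12,0,0.033,0,0.46])

```text
clock: 27.15
tcp_pos: [0.5663, -0.2011, 0.0504]
tool_rot: [3.054, 0.201, -0.588]
force: [5.4, -0.4, -3.9]
finger_gap: 0.0624
finger_force: 3.1
```

Request:
jog_arm(deltas=[0.018,0,0.013,0,0.078,0,0.46,0.036,0,0.025,0,0.156,0,0.46,0.051,0,0.032,0,0.2,0,0.46,0.066,0,0.038,0,0.245,0,0.46,0.066,0,0.038,0,0.245,0,0.46])

```text
clock: 27.65
tcp_pos: [0.5762, -0.1989, 0.0327]
tool_rot: [-3.133, -0.204, 0.002]
force: [2.2, 0.1, -1.4]
finger_gap: 0.0621
finger_force: 0.0
```

Run:
```python
from m import *
i,s=snap('wrist','w11');print(tips(s,38,6),s['force'])
# lid: darkest blob between fingers; amber part bbox
b=i.astype(int);am=((b[:,:,0]-b[:,:,2]>25)).astype(np.uint8)
n,l,st,c=cv2.connectedComponentsWithStats(am);print([st[k].tolist() for k in range(1,n) if st[k][4]>100])
print(proj('wrist',HG+.046*ex+[0,0,.009],s),proj('wrist',HG+.026*ex+[0,0,.009],s),proj('wrist',HG+.046*ex+.02*ey+[0,0,.0],s),proj('wrist',HG+.046*ex-.02*ey+[0,0,.0],s))
```

```text
[array([ 19.6, -37.3,  -7.4]), array([19.8, 38.7, -7.3])] [ 2.2089  0.0576 -1.38  ]
[[276, 207, 29, 33, 246]]
[321.2898 272.0516] [321.2846 319.2937] [271.5497 263.8666] [370.6385 263.6279]
```

Request:
jog_arm(deltas=[0.02,0,0.014,0,0.022,0,0.46,0.04,0,0.027,0,0.044,0,0.46,0.064,0,0.037,0,0.055,0,0.46,0.087,0,0.047,0,0.067,0,0.46,0.087,0,0.047,0,0.067,0,0.46])

```text
clock: 28.2
tcp_pos: [0.6054, -0.1956, 0.0195]
tool_rot: [-3.123, -0.206, -0.166]
force: [1.8, -0.0, 0.2]
finger_gap: 0.0627
finger_force: 0.0
```

Request:
jog_arm(deltas=[0,0,0,0,0,0,-0.3,0,0,0,0,0,0,-0.3,0,0,0,0,0,0,-0.3,0,0,0,0,0,0,-0.3,0,0,0,0,0,0,-0.3,0,0,0,0,0,0,-0.3])

```text
clock: 28.8
tcp_pos: [0.6049, -0.1958, 0.0203]
tool_rot: [-3.124, -0.206, -0.167]
force: [1.3, 1.0, 0.4]
finger_gap: 0.0394
finger_force: 40.3
```

Run:
```python
from m import *
v=0
print('1');plan([bx(46,20,4,v),bx(36,90,0,v),bx(26,172,0,v)])
print('2');plan([([.53,.03,.25],tool(0))])
```

```text
1
[0.009, 0.0, -0.153] [0.0, -0.023, -0.0] rows from start 0.9
[0.001, 0.0, -0.389] [0.0, -0.067, -0.0] rows from start 2.3
[-0.004, 0.0, -0.664] [0.0, -0.067, -0.0] rows from start 4.0
2
[-0.073, -0.779, -0.107] [-0.0, -0.0, 0.084] rows from start 4.7
```

Request:
jog_arm(deltas=[0.004,0,-0.05,0,-0.01,0,-0.3,0.009,0,-0.1,0,-0.015,0,-0.3,0.009,0,-0.153,0,-0.023,0,-0.3,0.006,0,-0.23,0,-0.04,0,-0.3,0.003,0,-0.31,0,-0.055,0,-0.3,0.001,0,-0.389,0,-0.067,0,-0.3,0,0,-0.5,0,-0.067,0,-0.3,-0.004,0,-0.6,0,-0.067,0,-0.3,-0.004,0,-0.664,0,-0.067,0,-0.3,-0.004,0,-0.664,0,-0.067,0,-0.3])

```text
clock: 29.8
tcp_pos: [0.5838, -0.1996, 0.2216]
tool_rot: [3.132, 0.206, 0.01]
force: [0.6, -0.4, -0.6]
finger_gap: 0.039
finger_force: 44.1
```

Request:
jog_arm(deltas=[-0.02,-0.15,-0.107,0,0,0.03,-0.3,-0.03,-0.3,-0.107,0,0,0.084,-0.3,-0.05,-0.45,-0.107,0,0,0.084,-0.3,-0.073,-0.6,-0.107,0,0,0.084,-0.3,-0.073,-0.72,-0.107,0,0,0.084,-0.3,-0.073,-0.779,-0.107,0,0,0.084,-0.3,-0.073,-0.779,-0.107,0,0,0.084,-0.3])

```text
clock: 30.5
tcp_pos: [0.5284, 0.0323, 0.2479]
tool_rot: [-3.141, -0.004, 0.004]
force: [1.1, -0.6, -1.8]
finger_gap: 0.039
finger_force: 43.9
```

Run:
```python
from m import *
i,s=snap('wrist','w12');a,_=snap('side','s12');b,_=snap('scene','t12');print(s['tcp_pos'],s['finger_gap'])
# tray: bluish-bright region contour in side view -> compare with the start picture
def tray(im,n,seed):
    h=im.astype(int);m=((h[:,:,2]-h[:,:,0]>4)&(h.sum(2)>330)&(h.sum(2)<640)).astype(np.uint8);m=cv2.morphologyEx(m,cv2.MORPH_OPEN,np.ones((3,3)))
    k,l,st,c=cv2.connectedComponentsWithStats(m);
    return [(st[j].tolist(),c[j].round(1).tolist()) for j in range(1,k) if st[j][4]>600]
print('now',tray(a,'side',0));print('s0',tray(cv2.imread('pics/side0.png')[:,:,::-1],'side',0));print('w9',tray(cv2.imread('pics/w9.png')[:,:,::-1],0,0))
print('w12',tray(i,0,0))
```

```text
[0.5284 0.0323 0.2479] 0.03896785705782027
now [([303, 267, 63, 84, 3173], [335.1, 312.0])]
s0 [([303, 268, 65, 83, 3591], [335.3, 308.5])]
w9 [([282, 11, 93, 106, 3027], [343.5, 70.3]), ([319, 60, 29, 31, 640], [334.0, 75.2]), ([171, 176, 196, 111, 16930], [268.4, 227.0])]
w12 [([241, 10, 55, 105, 2723], [275.2, 73.6]), ([96, 177, 202, 107, 16698], [197.8, 229.1])]
```

The side-view tray box is unchanged, so the tray has not moved. I place the second jar at (0.502, 0.215).

Run:
```python
from m import *
print(0);plan([([.502,.215,.20],tool(0,6))])
print(1);plan([([.502,.215,.0205],tool(0,6))])
print(2);plan([([.502,.215,.10],tool(0,6)),([.502,.215,.27],tool(0,0))])
```

```text
0
[-0.093, -0.617, 0.167] [-0.0, 0.067, 0.0] rows from start 3.9
1
[-0.063, 0.0, 0.595] [-0.0, -0.0, 0.0] rows from start 3.6
2
[0.028, 0.0, -0.264] [-0.0, -0.0, 0.0] rows from start 1.6
[0.088, 0.0, -0.827] [-0.0, -0.067, 0.0] rows from start 5.0
```

Request:
jog_arm(deltas=[-0.03,-0.15,0,0,0.03,0,-0.3,-0.06,-0.3,0,0,0.067,0,-0.3,-0.093,-0.45,0.05,0,0.067,0,-0.3,-0.093,-0.56,0.12,0,0.067,0,-0.3,-0.093,-0.617,0.167,0,0.067,0,-0.3,-0.093,-0.617,0.167,0,0.067,0,-0.3,-0.093,-0.617,0.167,0,0.067,0,-0.3])

```text
clock: 31.35
tcp_pos: [0.5026, 0.2141, 0.1993]
tool_rot: [3.136, -0.001, 0.165]
force: [0.1, -0.9, -1.5]
finger_gap: 0.039
finger_force: 43.9
```

Request:
jog_arm(deltas=[-0.014,0,0.13,0,0,0,-0.3,-0.028,0,0.26,0,0,0,-0.3,-0.04,0,0.38,0,0,0,-0.3,-0.05,0,0.47,0,0,0,-0.3,-0.057,0,0.54,0,0,0,-0.3,-0.061,0,0.575,0,0,0,-0.3,-0.063,0,0.595,0,0,0,-0.3,-0.063,0,0.595,0,0,0,-0.3,-0.063,0,0.595,0,0,0,-0.3])

```text
clock: 32.25
tcp_pos: [0.5041, 0.2154, 0.0219]
tool_rot: [-3.136, 0.002, -0.171]
force: [-0.1, -0.0, -1.2]
finger_gap: 0.0392
finger_force: 44.2
```

Request:
jog_arm(deltas=[0,0,0,0,0,0,0.35,0,0,0,0,0,0,0.35,0,0,0,0,0,0,0.35,0,0,0,0,0,0,0.35])

```text
clock: 32.65
tcp_pos: [0.503, 0.2154, 0.0209]
tool_rot: [-3.137, 0.0, -0.169]
force: [-0.1, 0.5, 0.5]
finger_gap: 0.0577
finger_force: 0.0
```

Request:
jog_arm(deltas=[0.01,0,-0.1,0,0,0,0.35,0.02,0,-0.18,0,0,0,0.35,0.028,0,-0.264,0,0,0,0.35,0.04,0,-0.4,0,-0.03,0,0.35,0.06,0,-0.55,0,-0.067,0,0.35,0.08,0,-0.7,0,-0.067,0,0.35,0.088,0,-0.827,0,-0.067,0,0.35,0.088,0,-0.827,0,-0.067,0,0.35])

```text
clock: 33.45
tcp_pos: [0.5063, 0.2166, 0.2778]
tool_rot: [-3.137, 0.001, -0.021]
force: [0.2, 0.4, 0.1]
finger_gap: 0.0579
finger_force: 0.0
```

Run:
```python
from m import *
print(state()['tcp_pos'])
a,_=snap('side','s13');b,_=snap('scene','t13');i,_=snap('wrist','w13')
h=a.astype(int);am=((h[:,:,0]-h[:,:,2]>25)&(h[:,:,0]<160)).astype(np.uint8)
n,l,st,c=cv2.connectedComponentsWithStats(am)
print([st[k].tolist() for k in range(1,n) if st[k][4]>30 and 300<c[k][0]<360])
# scoops: grey dark metal in side & scene crops for one composite picture
o=np.zeros((600,800,3),np.uint8)
o[:400,:400]=cv2.resize(a[325:425,255:355],(400,400),interpolation=2);o[:400,400:]=cv2.resize(b[185:285,380:480],(400,400),interpolation=2)
o[400:,:266]=cv2.resize(i,(266,200));o[400:,270:570]=cv2.resize(a[120:360,200:400],(300,200));o[400:,580:]=cv2.resize(b[185:315,165:400],(220,200))
cv2.imwrite('pics/c13.png',o[:,:,::-1])
```

```text
[0.5063 0.2166 0.2778]
[[329, 282, 17, 12, 126], [323, 320, 17, 12, 127]]
```

View pics/c13.png

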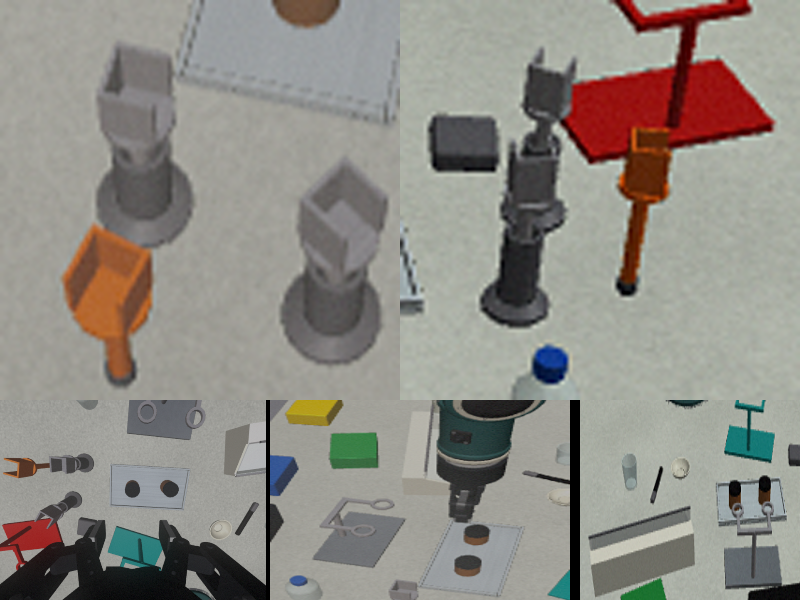

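Both jars stand upright in the tray (side (337,288) and (331,326)) and the flap is shut. Candidates for the scoops: the two grey ones in grey cups at side (289,350) and (340,380) fit. The orange one at (282,395) is the look-alike and stays. I'll take one close wrist view straight down for centres and headings.

Run:
```python
from m import *
print('orange base',tri('side',(286,419),'scene',(437,258)),'top',tri('side',(281,386),'scene',(441,220)))
plan([([.43,.33,.26],tool(0,16.4))])
```

```text
orange base (array([ 0.5576,  0.4434, -0.0061]), np.float64(0.0019272044424662649)) top (array([0.5615, 0.4346, 0.146 ]), np.float64(0.0011300987134951217))
[-0.24, -0.383, 0.033] [-0.0, 0.182, 0.0] rows from start 2.7
```

Request:
jog_arm(deltas=[-0.08,-0.13,0.01,0,0.06,0,0.35,-0.16,-0.26,0.02,0,0.12,0,0.35,-0.24,-0.383,0.033,0,0.182,0,0.35,-0.24,-0.383,0.033,0,0.182,0,0.35,-0.24,-0.383,0.033,0,0.182,0,0.35])

```text
clock: 34.1
tcp_pos: [0.4277, 0.3308, 0.2572]
tool_rot: [3.107, 0.009, 0.444]
force: [0.6, -0.3, 0.1]
finger_gap: 0.0576
finger_force: 0.0
```

Run:
```python
from m import *
i,s=snap('wrist','w14');print(s['tcp_pos'],s['tool_rot'])
pa=proj('wrist',[.565,.345,.15],s);pb=proj('wrist',[.46,.392,.15],s);print(pa,pb)
def crop(p):
    x,y=[int(round(v)) for v in p];x0=max(0,min(x-65,510));y0=max(0,min(y-65,350));print('origin',x0,y0)
    return cv2.resize(i[y0:y0+130,x0:x0+130],(400,400),interpolation=2)
o=np.zeros((600,800,3),np.uint8);o[:400,:400]=crop(pa);o[:400,400:]=crop(pb);o[400:,:266]=cv2.resize(i,(266,200))
cv2.imwrite('pics/c14.png',o[:,:,::-1])
```

```text
[0.4277 0.3308 0.2572] [3.1074 0.0087 0.4439]
[301.0529 102.802 ] [239.7276 237.8453]
origin 236 38
origin 175 173
```

View pics/c14.png

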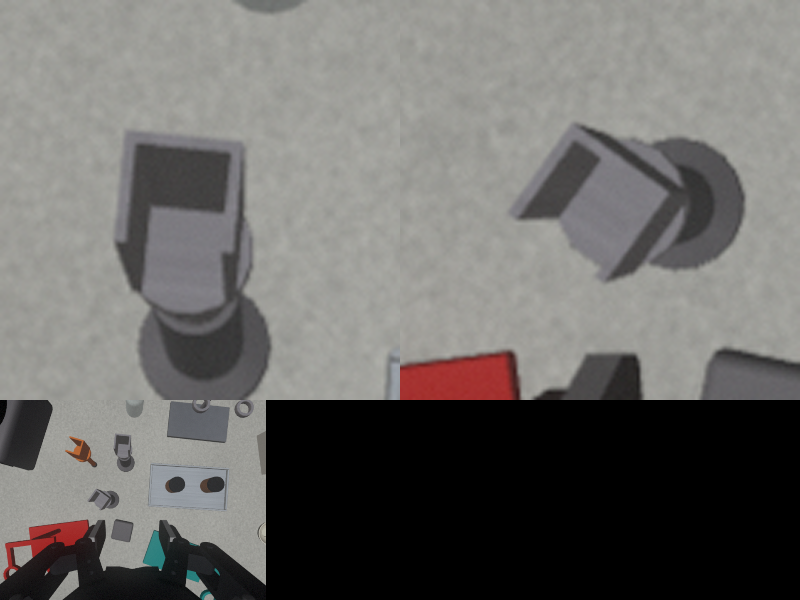

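The close view shows scoop A opening down in the image, with rim corners in the crop at (126,131), (243,142), (117,240) and (238,252). Scoop B opens to the lower left, with rim corners at (575,123), (688,195), (513,215) and (608,280). Both are grey and stand in grey cups.

Run:
```python
from m import *
s=state();k=.325
def W(p,o): return onz('wrist',(o[0]+p[0]*k,o[1]+p[1]*k),.152,s)[:2]
for n,o,C in(('A',(236,38),((126,131),(243,142),(117,240),(238,252))),('B',(175,173),((175,123),(288,195),(113,215),(208,280)))):
    a,b,c,d=[W(p,o) for p in C]
    fx=(a+b)/2-(c+d)/2; print(n,'width',np.linalg.norm(a-b),np.linalg.norm(c-d),'depth',np.linalg.norm(a-c),np.linalg.norm(b-d),'centre',(a+b+c+d)/4,'yaw +x',np.degrees(np.arctan2(fx[1],fx[0])),'width-dir yaw',np.degrees(np.arctan2(*(a-b)[::-1]))-90)
# foot centres at z~0.003
for n,o,p in(('A',(236,38),(205,347)),('B',(175,173),(280,204))):print(n,'foot',onz('wrist',(o[0]+p[0]*k,o[1]+p[1]*k),.003,s)[:2])
```

```text
A width 0.0294934734464482 0.03051632387488394 depth 0.027456764142874825 0.027653019799393483 centre [0.5684 0.3485] yaw +x -3.5420659003138537 width-dir yaw -5.1632958843709815
B width 0.033604997867492443 0.0288626379781682 depth 0.02782533491081244 0.02928366381547654 centre [0.461  0.3916] yaw +x -38.603047319154214 width-dir yaw -32.401610390144064
A foot [0.5684 0.3486]
B foot [0.4612 0.3927]
```

Widths and depths match 30 x 28 and the head centres lie over the feet. Before gripping, a short look from above gives precise ring centres.

Run:
```python
from m import *
plan([([.60,.142,.21],tool(0,16.4))])
```

```text
[0.496, 0.627, 0.32] [-0.0, 0.0, 0.0] rows from start 5.2
```

Request:
jog_arm(deltas=[0.1,0.12,0.06,0,0,0,0.35,0.2,0.25,0.13,0,0,0,0.35,0.3,0.38,0.19,0,0,0,0.35,0.4,0.51,0.26,0,0,0,0.35,0.46,0.58,0.3,0,0,0,0.35,0.496,0.627,0.32,0,0,0,0.35,0.496,0.627,0.32,0,0,0,0.35,0.496,0.627,0.32,0,0,0,0.35])

```text
clock: 34.95
tcp_pos: [0.6009, 0.1393, 0.2092]
tool_rot: [3.109, -0.008, 0.447]
force: [-0.2, -0.8, -0.2]
finger_gap: 0.0577
finger_force: 0.0
```

Run:
```python
from m import *
i,s=snap('wrist','w15');print(s['tcp_pos'])
g=cv2.medianBlur(cv2.cvtColor(i,cv2.COLOR_RGB2GRAY),3)
for P in([.659,.187,.125],[.650,.0975,.125]):
    x,y=np.round(proj('wrist',P,s)).astype(int);x0,y0=max(0,x-50),max(0,y-50);roi=g[y0:y+50,x0:x+50]
    q=cv2.HoughCircles(roi,cv2.HOUGH_GRADIENT,1,3,param1=80,param2=12,minRadius=14,maxRadius=32)
    print((x,y),[] if q is None else [((x0+a[0],y0+a[1]),a[2],onz('wrist',(x0+a[0],y0+a[1]),.125,s)[:2]) for a in q[0][:5]])
    for lo,name in((22,'sat'),):
        e=cv2.Canny(roi,50,120);cs,_=cv2.findContours(e,cv2.RETR_LIST,cv2.CHAIN_APPROX_NONE)
        for c in cs:
            if len(c)>40:
                el=cv2.fitEllipse(c)
                if abs(el[1][0]-el[1][1])<6:print('  ell',np.round(el[1],1),onz('wrist',(x0+el[0][0],y0+el[0][1]),.125,s)[:2])
print('px for 24mm:',24/ (.001*1)*0+ .024*340/(s['tcp_pos'][2]+.157-.125),.036*340/(s['tcp_pos'][2]+.157-.125))
```

```text
[0.6009 0.1393 0.2092]
(np.int64(251), np.int64(202)) [((np.float64(247.5), np.float64(202.5)), np.float32(24.1), array([0.6588, 0.1897])), ((np.float64(252.5), np.float64(207.5)), np.float32(20.2), array([0.6553, 0.1862])), ((np.float64(249.5), np.float64(206.5)), np.float32(20.2), array([0.656 , 0.1883])), ((np.float64(247.5), np.float64(198.5)), np.float32(21.0), array([0.6617, 0.1897])), ((np.float64(243.5), np.float64(204.5)), np.float32(20.2), array([0.6574, 0.1926]))]
  ell [34.  35.1] [0.6586 0.1895]
  ell [34.5 35.4] [0.6586 0.1895]
  ell [44.1 49.2] [0.6391 0.2125]
(np.int64(378), np.int64(214)) [((np.float64(374.5), np.float64(214.5)), np.float32(24.3), array([0.6499, 0.0998])), ((np.float64(377.5), np.float64(216.5)), np.float32(21.3), array([0.6485, 0.0976])), ((np.float64(367.5), np.float64(217.5)), np.float32(21.0), array([0.6478, 0.1047])), ((np.float64(374.5), np.float64(221.5)), np.float32(22.4), array([0.6449, 0.0998])), ((np.float64(375.5), np.float64(209.5)), np.float32(22.3), array([0.6534, 0.099 ]))]
  ell [34.5 35. ] [0.6498 0.1003]
  ell [35.1 35.4] [0.6499 0.1003]
px for 24mm: 33.828366830337146 50.74255024550571
```

Request:
jog_arm(deltas=[0,0,0,0,0,0,0.35,0,0,0,0,0,0,0.35,0,0,0,0,0,0,0.35,0,0,0,0,0,0,0.35,0,0,0,0,0,0,0.35])

```text
clock: 35.5
tcp_pos: [0.6003, 0.1425, 0.2103]
tool_rot: [-3.109, -0.001, -0.45]
force: [0.4, -0.2, 0.9]
finger_gap: 0.0575
finger_force: 0.0
```

```bash
cat >> m.py <<'E'
def rings(s,i):
    g=cv2.medianBlur(cv2.cvtColor(i,cv2.COLOR_RGB2GRAY),3);o=[]
    for P in([.659,.188,.125],[.650,.099,.125]):
        x,y=np.round(proj('wrist',P,s)).astype(int);x0,y0=max(0,x-50),max(0,y-50);roi=g[y0:y+50,x0:x+50]
        cs,_=cv2.findContours(cv2.Canny(roi,50,120),cv2.RETR_LIST,cv2.CHAIN_APPROX_NONE)
        for c in cs:
            if len(c)>60:
                el=cv2.fitEllipse(c)
                if max(el[1])/min(el[1])<1.08:o.append((np.round(el[1],1).tolist(),onz('wrist',(x0+el[0][0],y0+el[0][1]),.125,s)[:2]))
    return o
E
python3 - <<'E'
from m import *
i,s=snap('wrist','w16');print(s['tcp_pos'],np.abs(s['qvel']).max())
for r in rings(s,i):print(r)
plan([([.5684,.3488,.23],tool(-4.3))]);plan([([.5684,.3488,.119],tool(-4.3))])
E
```

```text
[0.6003 0.1425 0.2103] 0.0036074999704883742
([34.0, 34.7], array([0.6585, 0.1895]))
([34.4, 35.3], array([0.6585, 0.1895]))
([34.5, 34.7], array([0.6499, 0.1003]))
([34.8, 35.4], array([0.6499, 0.1004]))
[-0.081, -0.69, -0.094] [-0.007, -0.182, 0.048] rows from start 4.2
[-0.0, 0.0, 0.37] [0.0, -0.0, -0.0] rows from start 2.2
```

Request:
jog_arm(deltas=[-0.02,-0.17,-0.094,0,-0.05,0.012,0.35,-0.04,-0.34,-0.094,-0.004,-0.1,0.024,0.35,-0.06,-0.5,-0.094,-0.006,-0.15,0.04,0.35,-0.081,-0.62,-0.094,-0.007,-0.182,0.048,0.35,-0.081,-0.69,-0.094,-0.007,-0.182,0.048,0.35,-0.081,-0.69,-0.094,-0.007,-0.182,0.048,0.35,-0.081,-0.69,-0.094,-0.007,-0.182,0.048,0.35])

```text
clock: 36.25
tcp_pos: [0.569, 0.3485, 0.2298]
tool_rot: [3.138, -0.118, 0.002]
force: [-0.7, 0.4, 0.3]
finger_gap: 0.0577
finger_force: 0.0
```

Request:
jog_arm(deltas=[0,0,0.1,0,0,0,0.35,0,0,0.2,0,0,0,0.35,0,0,0.29,0,0,0,0.35,0,0,0.35,0,0,0,0.35,0,0,0.37,0,0,0,0.35,0,0,0.37,0,0,0,0.35,0,0,0.37,0,0,0,0.35])

```text
clock: 36.95
tcp_pos: [0.5703, 0.3485, 0.1208]
tool_rot: [-3.138, 0.121, -0.005]
force: [-0.2, -0.6, 0.5]
finger_gap: 0.0578
finger_force: 0.0
```

Request:
jog_arm(deltas=[0,0,0,0,0,0,-0.5,0,0,0,0,0,0,-0.5,0,0,0,0,0,0,-0.5,0,0,0,0,0,0,-0.5,0,0,0,0,0,0,-0.5,0,0,0,0,0,0,-0.5,0,0,0,0,0,0,-0.5], force=35)

```text
clock: 37.65
tcp_pos: [0.5705, 0.3495, 0.1211]
tool_rot: [-3.138, 0.119, -0.006]
force: [-0.1, -0.7, 6.0]
finger_gap: 0.0292
finger_force: 35.4
```

Run:
```python
from m import *
s=state();print(s['tcp_pos'],s['force'],s['finger_gap'])
plan([([.5684,.3488,.27],tool(-4.3))])
```

```text
[0.5705 0.3495 0.1211] [-0.1159 -0.7432  5.9632] 0.02922403405895359
[-0.0, 0.0, -0.503] [0.0, -0.0, -0.0] rows from start 3.0
```

Request:
jog_arm(deltas=[0,0,-0.03,0,0,0,-0.5,0,0,-0.07,0,0,0,-0.5,0,0,-0.12,0,0,0,-0.5,0,0,-0.18,0,0,0,-0.5,0,0,-0.24,0,0,0,-0.5,0,0,-0.31,0,0,0,-0.5,0,0,-0.38,0,0,0,-0.5,0,0,-0.45,0,0,0,-0.5,0,0,-0.503,0,0,0,-0.5,0,0,-0.503,0,0,0,-0.5])

```text
clock: 38.65
tcp_pos: [0.5707, 0.3499, 0.2746]
tool_rot: [-3.136, 0.12, -0.011]
force: [0.0, 0.7, -0.9]
finger_gap: 0.0294
finger_force: 34.6
```

Run:
```python
from m import *
s=state();print(s['tcp_pos'],s['force'],s['finger_gap'])
plan([([.6595,.1902,.285],tool(-4.3))])
```

```text
[0.5707 0.3499 0.2746] [ 0.0399  0.6616 -0.9113] 0.029394699932903393
[0.342, 0.505, -0.05] [0.0, -0.0, -0.0] rows from start 3.7
```

Request:
jog_arm(deltas=[0.08,0.12,-0.05,0,0,0,-0.5,0.16,0.24,-0.05,0,0,0,-0.5,0.24,0.36,-0.05,0,0,0,-0.5,0.3,0.45,-0.05,0,0,0,-0.5,0.342,0.505,-0.05,0,0,0,-0.5,0.342,0.505,-0.05,0,0,0,-0.5,0.342,0.505,-0.05,0,0,0,-0.5,0.342,0.505,-0.05,0,0,0,-0.5,0.342,0.505,-0.05,0,0,0,-0.5])

```text
clock: 39.55
tcp_pos: [0.6593, 0.1915, 0.2852]
tool_rot: [-3.139, 0.117, -0.002]
force: [0.5, -0.0, -0.5]
finger_gap: 0.0296
finger_force: 34.9
```

```bash
cat >> m.py <<'E'
def handle(ref,tag):
    """handle pixels new against reference pictures: rows -> mid column, per camera"""
    s=state();out={}
    for n,r in(('scene','t'+ref),('side','s'+ref)):
        i,_=snap(n,n[:2]+tag);d=np.abs(i.astype(int)-cv2.imread('pics/%s.png'%r)[:,:,::-1].astype(int)).max(2)
        T=s['tcp_pos'];p0=proj(n,T+[0,0,-.015]);p1=proj(n,T+[0,0,-.13]);L=[]
        for y in range(int(p0[1]),int(p1[1])):
            xm=p0[0]+(p1[0]-p0[0])*(y-p0[1])/(p1[1]-p0[1]);lo=int(xm-16);row=np.where(d[y,lo:lo+33]>22)[0]
            if len(row):L.append((y,lo+row.min(),lo+row.max()))
        out[n]=L;print(n,'pred axis',p0.round(1),p1.round(1),'rows',[tuple(map(int,x)) for x in L[::3]],'last',L[-1] if L else None)
    return s
E
python3 - <<'E'
from m import *
s=handle('13','17');print(s['tcp_pos'],s['tool_rot'],s['finger_gap'],np.abs(s['qvel']).max())
E
```

```text
scene pred axis [369.2 212.2] [367.  245.9] rows [(212, 362, 375), (215, 366, 373), (218, 367, 371), (221, 366, 370), (224, 366, 370), (227, 366, 370), (230, 365, 369), (233, 366, 369), (236, 365, 369), (239, 366, 370)] last (241, np.int64(367), np.int64(369))
side pred axis [254.1 233.2] [259.2 267.4] rows [(233, 243, 266), (236, 244, 266), (239, 249, 263), (242, 257, 260), (245, 255, 261), (248, 256, 261), (251, 256, 262), (254, 257, 262), (257, 262, 263), (260, 262, 263), (263, 257, 264), (266, 258, 263)] last (266, np.int64(258), np.int64(263))
[0.6593 0.1915 0.2852] [-3.1391  0.1172 -0.0015] 0.02961661994126674 0.002961458288311673
```

Run:
```python
from m import *
plan([([.6612,.1887,.25],tool(-4.3)),([.6612,.1887,.225],tool(-4.3))])
```

```text
[0.006, 0.004, 0.117] [0.0, -0.0, -0.0] rows from start 0.7
[0.006, 0.004, 0.2] [0.0, -0.0, -0.0] rows from start 1.2
```

Request:
jog_arm(deltas=[0.006,0.004,0.04,0,0,0,-0.5,0.006,0.004,0.08,0,0,0,-0.5,0.006,0.004,0.117,0,0,0,-0.5,0.006,0.004,0.117,0,0,0,-0.5,0.006,0.004,0.14,0,0,0,-0.5,0.006,0.004,0.16,0,0,0,-0.5,0.006,0.004,0.18,0,0,0,-0.5,0.006,0.004,0.2,0,0,0,-0.5,0.006,0.004,0.2,0,0,0,-0.5])

```text
clock: 40.55
tcp_pos: [0.6611, 0.1886, 0.2239]
tool_rot: [3.139, -0.12, -0.001]
force: [0.2, 0.4, -1.1]
finger_gap: 0.0296
finger_force: 34.8
```

Run:
```python
from m import *
s=state();print(s['tcp_pos'],s['force'],s['moment'],s['finger_gap'])
plan([([.6612,.1887,.15],tool(-4.3)),([.6612,.1887,.141],tool(-4.3))])
```

```text
[0.6611 0.1886 0.2239] [ 0.2463  0.418  -1.1082] [-0.0315 -0.0212 -0.0217] 0.029556128433005986
[0.0, 0.0, 0.25] [0.0, -0.0, -0.0] rows from start 1.5
[0.0, 0.0, 0.28] [0.0, -0.0, -0.0] rows from start 1.7
```

There is no contact with the knob already inside the ring, so I continue down.

Request:
jog_arm(deltas=[0,0,0.05,0,0,0,-0.5,0,0,0.1,0,0,0,-0.5,0,0,0.15,0,0,0,-0.5,0,0,0.2,0,0,0,-0.5,0,0,0.235,0,0,0,-0.5,0,0,0.26,0,0,0,-0.5,0,0,0.275,0,0,0,-0.5,0,0,0.28,0,0,0,-0.5,0,0,0.28,0,0,0,-0.5])

```text
clock: 41.45
tcp_pos: [0.6621, 0.1888, 0.1416]
tool_rot: [-3.139, 0.12, -0.003]
force: [-0.4, 1.1, -1.2]
finger_gap: 0.0292
finger_force: 34.9
```

Run:
```python
from m import *
s=state();print(s['tcp_pos'],s['force'],s['moment'],s['finger_gap'])
plan([([.6612,.1887,.138],tool(-4.3))])
plan([([.6612,.1887,.23],tool(-4.3)),([.6612,.1887,.26],tool(-4.3))])
```

```text
[0.6621 0.1888 0.1416] [-0.354   1.0643 -1.1756] [-0.0235  0.0223 -0.0514] 0.029162267275364563
[0.0, 0.0, 0.01] [0.0, -0.0, -0.0] rows from start 0.1
[0.0, 0.0, -0.307] [0.0, -0.0, -0.0] rows from start 1.8
[0.0, 0.0, -0.407] [0.0, -0.0, -0.0] rows from start 2.4
```

Request:
jog_arm(deltas=[0,0,0.005,0,0,0,-0.5,0,0,0.01,0,0,0,-0.5,0,0,0.01,0,0,0,-0.5])

```text
clock: 41.75
tcp_pos: [0.6626, 0.1889, 0.1401]
tool_rot: [-3.139, 0.12, -0.005]
force: [-1.2, -0.4, 5.1]
finger_gap: 0.0292
finger_force: 35.4
```

Request:
jog_arm(deltas=[0,0,0,0,0,0,-0.2,0,0,0,0,0,0,0,0,0,0,0,0,0,0.2,0,0,0,0,0,0,0.2,0,0,0,0,0,0,0.2])

```text
clock: 42.25
tcp_pos: [0.6617, 0.1887, 0.138]
tool_rot: [3.139, -0.12, 0.002]
force: [-0.2, 0.1, 0.3]
finger_gap: 0.0516
finger_force: 0.0
```

Request:
jog_arm(deltas=[0,0,-0.04,0,0,0,0.2,0,0,-0.1,0,0,0,0.2,0,0,-0.18,0,0,0,0.2,0,0,-0.28,0,0,0,0.35,0,0,-0.38,0,0,0,0.35,0,0,-0.407,0,0,0,0.35,0,0,-0.407,0,0,0,0.35])

```text
clock: 42.95
tcp_pos: [0.6629, 0.1891, 0.2633]
tool_rot: [-3.138, 0.12, -0.009]
force: [0.1, -0.1, 0.4]
finger_gap: 0.0575
finger_force: 0.0
```

Run:
```python
from m import *
s=state();print(s['tcp_pos'])
plan([([.461,.385,.27],tool(-36))]);plan([([.461,.3918,.23],tool(-36))]);plan([([.461,.3918,.119],tool(-36))])
```

```text
[0.6629 0.1891 0.2633]
[-0.714, -0.602, -0.033] [0.0, -0.0, 0.352] rows from start 5.6
[-0.014, -0.018, 0.133] [0.0, -0.0, -0.0] rows from start 0.8
[0.0, -0.0, 0.37] [0.0, -0.0, -0.0] rows from start 2.2
```

Request:
jog_arm(deltas=[-0.12,-0.1,-0.033,0,0,0.06,0.35,-0.24,-0.2,-0.033,0,0,0.12,0.35,-0.36,-0.3,-0.033,0,0,0.18,0.35,-0.48,-0.4,-0.033,0,0,0.24,0.35,-0.6,-0.5,-0.033,0,0,0.3,0.35,-0.68,-0.57,-0.033,0,0,0.352,0.35,-0.714,-0.602,-0.033,0,0,0.352,0.35,-0.714,-0.602,-0.033,0,0,0.352,0.35,-0.714,-0.602,-0.033,0,0,0.352,0.35])

```text
clock: 43.85
tcp_pos: [0.5026, 0.3024, 0.2616]
tool_rot: [-2.972, 0.829, 0.069]
force: [0.2, -0.1, 0.3]
finger_gap: 0.0573
finger_force: 0.0
```

Run:
```python
from m import *
snap('scene','t18');snap('side','s18');s=state();print(s['tcp_pos'],s['tool_rot'])
# hung scoop: handle visible below ring in scene/side vs first pictures
for n,r,q in(('scene','t13','t18'),('side','s13','s18')):
    d=np.abs(cv2.imread(f'pics/{r}.png').astype(int)-cv2.imread(f'pics/{q}.png').astype(int)).max(2)
    for z in(.165,.15,.13,.10,.07,.04,.025):
        p=proj(n,[.6585,.1895,z]).round().astype(int);w=np.where(d[p[1],p[0]-14:p[0]+15]>22)[0]-14;print(n,z,p,w.tolist())
```

```text
[0.503  0.3027 0.2622] [-2.9709  0.8285  0.0681]
scene 0.165 [366 243] [-5, -4, 4, 5]
scene 0.15 [366 247] [-6, -5, -4, -3, -2, -1, 0, 1, 2, 3, 4, 5, 6]
scene 0.13 [366 253] [-5, 3, 4, 5, 6]
scene 0.1 [365 261] [-2, -1]
scene 0.07 [365 269] []
scene 0.04 [364 277] [-3, -2, -1, 0, 1, 2]
scene 0.025 [364 280] [-3, -2, -1, 0, 1, 2]
side 0.165 [259 264] [-6, -4, -3, -2]
side 0.15 [260 268] [-5]
side 0.13 [261 273] [5, 8]
side 0.1 [262 281] [2, 3]
side 0.07 [263 288] []
side 0.04 [264 296] [2, 3]
side 0.025 [265 299] [-3, 1, 2, 3]
```

Request:
jog_arm(deltas=[-0.014,-0.018,0.07,0,0,0,0.35,-0.014,-0.018,0.133,0,0,0,0.35,-0.014,-0.018,0.133,0,0,0,0.35,-0.014,-0.018,0.133,0,0,0,0.35])

```text
clock: 44.35
tcp_pos: [0.5016, 0.3106, 0.2228]
tool_rot: [-2.97, 0.822, 0.072]
force: [-0.1, 0.0, 1.0]
finger_gap: 0.0578
finger_force: 0.0
```

Scoop A hangs straight in its ring. The move to B stopped on the last joint's range, so I use the half-turned grasp (yaw 144 deg).

Run:
```python
from m import *
s=state();print(s['joint_positions'],s['tcp_pos']);Q=R.from_rotvec(s['tool_rot']);m=Q.as_matrix();print('yaw',np.degrees(np.arctan2(m[1,0],m[0,0])))
setcmd(s['tcp_pos'],Q)
plan([([.48,.33,.27],tool(54))]);plan([([.461,.3918,.27],tool(140))])
```

```text
[0.4678 0.1041 1.8092 0.0798 1.2242 2.5515] [0.5016 0.3106 0.2228]
yaw -30.854121024273446
[-0.105, -0.025, -0.15] [-0.052, 0.01, -0.943] rows from start 9.9
[0.13, -0.172, -0.0] [-0.0, 0.0, -0.956] rows from start 10.0
```

Request:
jog_arm(deltas=[-0.02,-0.005,-0.08,-0.01,0,-0.094,0.35,-0.04,-0.01,-0.15,-0.02,0,-0.19,0.35,-0.06,-0.015,-0.15,-0.03,0.005,-0.28,0.35,-0.08,-0.02,-0.15,-0.04,0.01,-0.38,0.35,-0.105,-0.025,-0.15,-0.052,0.01,-0.47,0.35,-0.105,-0.025,-0.15,-0.052,0.01,-0.57,0.35,-0.105,-0.025,-0.15,-0.052,0.01,-0.66,0.35,-0.105,-0.025,-0.15,-0.052,0.01,-0.75,0.35,-0.105,-0.025,-0.15,-0.052,0.01,-0.85,0.35,-0.105,-0.025,-0.15,-0.052,0.01,-0.943,0.35,-0.105,-0.025,-0.15,-0.052,0.01,-0.943,0.35,-0.105,-0.025,-0.15,-0.052,0.01,-0.943,0.35])

```text
clock: 45.55
tcp_pos: [0.4803, 0.3302, 0.2714]
tool_rot: [2.802, 1.421, 0.003]
force: [0.4, 0.5, -0.1]
finger_gap: 0.0576
finger_force: 0.0
```

Run:
```python
from m import *
s=state();print(s['joint_positions'],s['tcp_pos']);Q=R.from_rotvec(s['tool_rot']);m=Q.as_matrix();print('yaw',np.degrees(np.arctan2(m[1,0],m[0,0])),m[:,2])
```

```text
[ 0.5598  0.0664  1.7583 -0.0005  1.3149  1.1922] [0.4803 0.3302 0.2714]
yaw 53.77584790905316 [ 0.0019  0.0007 -1.    ]
```

Run:
```python
from m import *
setcmd([.48,.33,.27],tool(54))
plan([([.461,.3918,.25],tool(144))]);plan([([.461,.3918,.119],tool(144))])
```

```text
[0.129, -0.172, 0.067] [0.0, 0.0, -1.0] rows from start 10.5
[0.0, 0.0, 0.436] [0.0, 0.0, 0.0] rows from start 2.6
```

Request:
jog_arm(deltas=[0.013,-0.017,0,0,0,-0.094,0.35,0.026,-0.034,0,0,0,-0.19,0.35,0.04,-0.05,0,0,0,-0.28,0.35,0.052,-0.07,0,0,0,-0.38,0.35,0.065,-0.086,0,0,0,-0.47,0.35,0.08,-0.1,0.02,0,0,-0.57,0.35,0.09,-0.12,0.03,0,0,-0.66,0.35,0.1,-0.14,0.05,0,0,-0.75,0.35,0.12,-0.16,0.067,0,0,-0.85,0.35,0.129,-0.172,0.067,0,0,-0.94,0.35,0.129,-0.172,0.067,0,0,-1,0.35,0.129,-0.172,0.067,0,0,-1,0.35])

```text
clock: 46.75
tcp_pos: [0.461, 0.3919, 0.2503]
tool_rot: [0.974, 2.986, 0.0]
force: [0.2, -0.0, 0.0]
finger_gap: 0.058
finger_force: 0.0
```

Request:
jog_arm(deltas=[0,0,0.1,0,0,0,0.35,0,0,0.2,0,0,0,0.35,0,0,0.3,0,0,0,0.35,0,0,0.37,0,0,0,0.35,0,0,0.41,0,0,0,0.35,0,0,0.436,0,0,0,0.35,0,0,0.436,0,0,0,0.35,0,0,0.436,0,0,0,0.35])

```text
clock: 47.55
tcp_pos: [0.4616, 0.3921, 0.1203]
tool_rot: [0.972, 2.986, 0.002]
force: [0.4, -1.4, 0.6]
finger_gap: 0.058
finger_force: 0.0
```

Run:
```python
from m import *
s=state();Q=R.from_rotvec(s['tool_rot']);m=Q.as_matrix();print(s['joint_positions'],s['tcp_pos'],s['force'],'yaw',np.degrees(np.arctan2(m[1,0],m[0,0])),m[:,2])
```

```text
[ 0.6634  0.2246  1.8669 -0.0005  1.0482 -0.2777] [0.4616 0.3921 0.1203] [ 0.389  -1.379   0.5544] yaw 143.93046113047598 [ 0.0017  0.0008 -1.    ]
```

Request:
jog_arm(deltas=[0,0,0,0,0,0,-0.5,0,0,0,0,0,0,-0.5,0,0,0,0,0,0,-0.5,0,0,0,0,0,0,-0.5,0,0,0,0,0,0,-0.5,0,0,0,0,0,0,-0.5,0,0,0,0,0,0,-0.5], force=35)

```text
clock: 48.25
tcp_pos: [0.4615, 0.392, 0.1206]
tool_rot: [0.971, 2.986, 0.002]
force: [-0.8, -1.1, 6.3]
finger_gap: 0.0292
finger_force: 35.1
```

Request:
jog_arm(deltas=[0,0,-0.03,0,0,0,-0.5,0,0,-0.07,0,0,0,-0.5,0,0,-0.12,0,0,0,-0.5,0,0,-0.18,0,0,0,-0.5,0,0,-0.24,0,0,0,-0.5,0,0,-0.31,0,0,0,-0.5,0,0,-0.38,0,0,0,-0.5,0,0,-0.46,0,0,0,-0.5,0,0,-0.553,0,0,0,-0.5,0,0,-0.553,0,0,0,-0.5,0,0,-0.553,0,0,0,-0.5])

```text
clock: 49.35
tcp_pos: [0.4612, 0.392, 0.2866]
tool_rot: [0.971, 2.986, 0.003]
force: [0.0, 0.4, -2.3]
finger_gap: 0.0296
finger_force: 34.8
```

Run:
```python
from m import *
s=state();print(s['tcp_pos'],s['finger_gap'])
setcmd([.461,.3918,.119+.553*.3],tool(144))
plan([([.54,.12,.305],tool(100))])
plan([([.652,.1003,.305],tool(90))])
```

```text
[0.4612 0.392  0.2866] 0.029623862697287427
[-0.746, -0.578, -0.067] [0.0, 0.0, 0.489] rows from start 5.7
[-0.129, 0.356, 0.0] [0.0, 0.0, 0.111] rows from start 2.3
```

Request:
jog_arm(deltas=[-0.12,-0.1,-0.067,0,0,0.08,-0.5,-0.25,-0.2,-0.067,0,0,0.16,-0.5,-0.38,-0.3,-0.067,0,0,0.25,-0.5,-0.5,-0.4,-0.067,0,0,0.33,-0.5,-0.62,-0.49,-0.067,0,0,0.41,-0.5,-0.7,-0.55,-0.067,0,0,0.489,-0.5,-0.746,-0.578,-0.067,0,0,0.489,-0.5,-0.746,-0.578,-0.067,0,0,0.489,-0.5,-0.746,-0.578,-0.067,0,0,0.489,-0.5])

```text
clock: 50.25
tcp_pos: [0.5393, 0.1203, 0.3043]
tool_rot: [-2.017, -2.407, 0.001]
force: [0.2, 0.0, -0.6]
finger_gap: 0.0296
finger_force: 35.0
```

Request:
jog_arm(deltas=[-0.04,0.1,0,0,0,0.04,-0.5,-0.08,0.2,0,0,0,0.08,-0.5,-0.11,0.3,0,0,0,0.111,-0.5,-0.129,0.356,0,0,0,0.111,-0.5,-0.129,0.356,0,0,0,0.111,-0.5,-0.129,0.356,0,0,0,0.111,-0.5,-0.129,0.356,0,0,0,0.111,-0.5,-0.129,0.356,0,0,0,0.111,-0.5])

```text
clock: 51.05
tcp_pos: [0.6508, 0.1009, 0.3055]
tool_rot: [2.22, 2.222, 0.0]
force: [-0.4, 0.4, -0.4]
finger_gap: 0.0296
finger_force: 35.2
```

Run:
```python
from m import *
s=handle('18','19');print(s['tcp_pos'],s['tool_rot'],s['finger_gap'],np.abs(s['qvel']).max())
```

```text
scene pred axis [334.9 206.9] [334.2 241.2] rows [(206, 330, 344), (209, 330, 343), (212, 335, 338), (215, 335, 338), (218, 334, 338), (221, 334, 338), (224, 334, 338), (227, 334, 338), (230, 334, 338), (233, 333, 338), (236, 333, 339)] last (238, np.int64(335), np.int64(338))
side pred axis [268.1 192.8] [271.9 229.2] rows [(192, 258, 276), (195, 258, 276), (198, 259, 275), (201, 267, 271), (204, 265, 271), (207, 266, 271), (210, 266, 271), (213, 266, 272), (216, 267, 272), (219, 267, 273), (222, 267, 273), (225, 267, 274), (228, 268, 274)] last (228, np.int64(268), np.int64(274))
[0.6508 0.1009 0.3055] [2.2201 2.2224 0.    ] 0.029627680370042476 0.005499731732386952
```

Run:
```python
from m import *
plan([([.6502,.0978,.25],tool(90)),([.6502,.0978,.225],tool(90))])
```

```text
[-0.009, -0.006, 0.183] [0.0, 0.0, -0.0] rows from start 1.1
[-0.009, -0.006, 0.267] [0.0, 0.0, -0.0] rows from start 1.6
```

Request:
jog_arm(deltas=[-0.009,-0.006,0.06,0,0,0,-0.5,-0.009,-0.006,0.12,0,0,0,-0.5,-0.009,-0.006,0.17,0,0,0,-0.5,-0.009,-0.006,0.183,0,0,0,-0.5,-0.009,-0.006,0.2,0,0,0,-0.5,-0.009,-0.006,0.22,0,0,0,-0.5,-0.009,-0.006,0.235,0,0,0,-0.5,-0.009,-0.006,0.25,0,0,0,-0.5,-0.009,-0.006,0.267,0,0,0,-0.5,-0.009,-0.006,0.267,0,0,0,-0.5])

```text
clock: 52.15
tcp_pos: [0.6494, 0.0973, 0.2242]
tool_rot: [-2.222, -2.221, 0.002]
force: [0.0, -0.6, -1.0]
finger_gap: 0.0295
finger_force: 35.3
```

Run:
```python
from m import *
s=state();print(s['tcp_pos'],s['force'],s['moment'],s['finger_gap'])
plan([([.6502,.0978,.15],tool(90)),([.6502,.0978,.138],tool(90))])
```

```text
[0.6494 0.0973 0.2242] [ 0.0232 -0.6195 -0.9965] [ 0.0164 -0.011   0.0077] 0.029508246003304473
[0.0, -0.0, 0.25] [0.0, 0.0, -0.0] rows from start 1.5
[0.0, -0.0, 0.29] [0.0, 0.0, -0.0] rows from start 1.7
```

Again no contact, so I go on down, seat and release.

Request:
jog_arm(deltas=[0,0,0.05,0,0,0,-0.5,0,0,0.1,0,0,0,-0.5,0,0,0.15,0,0,0,-0.5,0,0,0.2,0,0,0,-0.5,0,0,0.235,0,0,0,-0.5,0,0,0.26,0,0,0,-0.5,0,0,0.275,0,0,0,-0.5,0,0,0.283,0,0,0,-0.5,0,0,0.29,0,0,0,-0.5,0,0,0.29,0,0,0,-0.5])

```text
clock: 53.15
tcp_pos: [0.6504, 0.0975, 0.1397]
tool_rot: [2.221, 2.22, 0.002]
force: [-2.2, -0.1, 3.5]
finger_gap: 0.0295
finger_force: 35.6
```

Run:
```python
from m import *
s=state();print(s['tcp_pos'],s['force'],s['moment'],s['finger_gap'])
```

```text
[0.6504 0.0975 0.1397] [-2.2382 -0.0579  3.5118] [-0.0085  0.3253  0.0056] 0.029484735898708852
```

Request:
jog_arm(deltas=[0,0,0,0,0,0,-0.2,0,0,0,0,0,0,0,0,0,0,0,0,0,0.2,0,0,0,0,0,0,0.2,0,0,0,0,0,0,0.2])

```text
clock: 53.65
tcp_pos: [0.6499, 0.0974, 0.138]
tool_rot: [2.222, 2.221, -0.0]
force: [-0.4, -0.6, 0.6]
finger_gap: 0.0514
finger_force: 0.0
```

Request:
jog_arm(deltas=[0,0,-0.04,0,0,0,0.2,0,0,-0.1,0,0,0,0.2,0,0,-0.18,0,0,0,0.2,0,0,-0.28,0,0,0,0.35,0,0,-0.4,0,0,0,0.35,0,0,-0.5,0,0,0,0.35,0,0,-0.5,0,0,0,0.35])

```text
clock: 54.35
tcp_pos: [0.653, 0.0978, 0.2961]
tool_rot: [2.216, 2.216, 0.014]
force: [0.3, 0.7, 1.2]
finger_gap: 0.0573
finger_force: 0.0
```

Request:
jog_arm(deltas=[-0.15,-0.15,0,0,0,0,0.35,-0.3,-0.3,0,0,0,0,0.35,-0.45,-0.45,0,0,0,0,0.35,-0.6,-0.5,0,0,0,0,0.35,-0.6,-0.5,0,0,0,0,0.35,-0.6,-0.5,0,0,0,0,0.35,-0.6,-0.5,0,0,0,0,0.35])

```text
clock: 55.05
tcp_pos: [0.4994, -0.083, 0.2882]
tool_rot: [2.224, 2.218, 0.001]
force: [0.2, 0.3, 0.0]
finger_gap: 0.0576
finger_force: 0.0
```

Run:
```python
from m import *
i,_=snap('scene','t20');j,_=snap('side','s20');s=state();print(s['clock'],s['tcp_pos'])
I={'scene':(i,'t13','scene0'),'side':(j,'s13','side0')}
for n,(im,r,z0) in I.items():
    d=np.abs(cv2.imread(f'pics/{r}.png')[:,:,::-1].astype(int)-im.astype(int)).max(2)
    for R0 in([.6585,.1895],[.6499,.1003]):
        for z in(.15,.10,.04,.025):
            p=proj(n,[*R0,z]).round().astype(int);w=np.where(d[p[1],p[0]-14:p[0]+15]>22)[0]-14;print(n,R0,z,w.tolist())
    d0=np.abs(cv2.imread(f'pics/{z0}.png')[:,:,::-1].astype(int)-im.astype(int)).max(2)
    m=cv2.morphologyEx((d0>30).astype(np.uint8),cv2.MORPH_OPEN,np.ones((3,3)))
    k,l,st,c=cv2.connectedComponentsWithStats(m);print(n,'changed since start',[st[q].tolist() for q in range(1,k) if st[q][4]>12])
h=j.astype(int);am=((h[:,:,0]-h[:,:,2]>25)&(h[:,:,0]<160)).astype(np.uint8)
n,l,st,c=cv2.connectedComponentsWithStats(am);print('amber',[st[k].tolist() for k in range(1,n) if st[k][4]>30 and 300<c[k][0]<360])
```

```text
55.15 [ 0.5001 -0.0819  0.2881]
scene [0.6585, 0.1895] 0.15 [-6, -5, -4, -3, -2, -1, 0, 1, 2, 3, 4, 5, 6]
scene [0.6585, 0.1895] 0.1 [-2, -1]
scene [0.6585, 0.1895] 0.04 [-3, -2, -1, 0, 1, 2]
scene [0.6585, 0.1895] 0.025 [-3, -2, -1, 0, 1, 2]
scene [0.6499, 0.1003] 0.15 [-5, -4, -3, -2, -1, 0, 1, 2, 3, 4, 5, 6]
scene [0.6499, 0.1003] 0.1 [2, 3]
scene [0.6499, 0.1003] 0.04 [-1, 0, 1, 2, 3]
scene [0.6499, 0.1003] 0.025 [-2, -1, 0, 1, 2, 3]
scene changed since start [[247, 0, 14, 7, 57], [286, 0, 16, 5, 78], [330, 0, 5, 3, 13], [246, 10, 6, 8, 36], [246, 19, 3, 5, 15], [275, 27, 8, 4, 25], [284, 38, 8, 4, 24], [265, 40, 41, 49, 1068], [223, 45, 49, 139, 2527], [307, 69, 9, 11, 62], [313, 87, 4, 6, 21], [306, 95, 15, 6, 63], [269, 97, 7, 6, 28], [287, 96, 5, 4, 16], [322, 96, 6, 6, 28], [280, 98, 5, 4, 18], [322, 130, 8, 4, 27], [280, 132, 34, 41, 569], [282, 176, 31, 67, 1107], [282, 182, 4, 5, 19], [258, 185, 5, 4, 18], [411, 201, 13, 17, 168], [407, 223, 4, 8, 29], [355, 234, 18, 22, 280], [324, 237, 17, 20, 261], [330, 255, 6, 4, 21], [361, 254, 8, 5, 36], [331, 273, 6, 11, 56], [361
[... 409 characters left out ...]
19, 0, 98, 180, 8143], [289, 0, 54, 52, 1193], [333, 0, 45, 21, 601], [323, 0, 234, 146, 6932], [624, 1, 16, 52, 374], [590, 3, 38, 26, 313], [616, 39, 24, 30, 235], [343, 40, 6, 6, 18], [593, 74, 47, 106, 2277], [552, 166, 22, 34, 194], [309, 173, 16, 45, 610], [582, 199, 18, 27, 252], [549, 227, 54, 69, 722], [633, 226, 7, 19, 83], [264, 228, 17, 14, 171], [548, 240, 9, 12, 67], [276, 242, 4, 5, 18], [594, 249, 46, 57, 996], [272, 252, 5, 6, 30], [329, 269, 18, 26, 383], [565, 269, 36, 32, 233], [586, 300, 5, 3, 15], [323, 306, 18, 26, 409], [280, 337, 18, 21, 239], [285, 357, 5, 5, 23], [330, 366, 22, 21, 230], [341, 387, 4, 6, 21]]
amber [[330, 282, 16, 12, 126], [323, 321, 17, 11, 123]]
```

Both scoops hang straight, both jars stand upright in the tray, the flap is shut and no bystander has moved. I hand the job in.

```bash
python3 -c "
from workcell import *
print(finish_job())"
```

```text
the job is handed in; nothing more can be done
None
```

Job handed in at about 55 s: both jars present stand upright in the tray, both grey scoops hang by their heads in the grey stand's rings, the flap is shut, and the camera checks show nothing else moved.

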